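# Pack up the stone pressing slab

## Robot

A 6-joint arm with a two-finger parallel gripper is mounted at the origin on the work surface. World frame = base frame: x ahead of the robot, y to its left, z up, the work surface at z = 0. Lengths are in mm, angles in rad, forces in N, time in s.
With the tool pointing down it reaches from about 350 to 775 mm from the base axis. Payload 7.3 kg.
Tool frame: the origin (TCP) lies on the mounting face of the last link; the fingertips stand 178 mm ahead of it and the grasp point (between the pads) lies 159 mm ahead of it; z points along the fingers, y is the line along which they close (so a half turn about z gives the same grasp; the last joint's range is limited). The gripper opens to 92 mm and grips with 3 to 60 N. Pads are 19 mm wide; open, the fingers measure 130 mm over their backs; the gripper's body (75 mm by 190 mm) begins 47 mm behind the grasp point.
Start: joints at [1.076, 0.342, 1.524, -0, 1.275, -0.146], TCP at [179.408, 493.397, 404.741] pointing down, gripper open.
Joint ranges: [-2.53, 2.53], [-0.77, 2.02], [0.04, 2.7], [-1, 4.14], [0.28, 2.66], [-3.11, 3.11]. Speed limits (rad/s): [2.57, 2.57, 3.14, 3.14, 3.14, 3.14].

## Interface

Orientations are given as [roll, pitch, yaw] about the fixed x, y, z axes, in that order (R = Rz(yaw) Ry(pitch) Rx(roll)).
In Python, from plant import bot gives the robot as it stands.
- The arm moves only by the shell command python3 shift.py 'ROWS'. ROWS is a JSON object whose key "segments" holds a list of rows, 1 to 5 of them, each of 5 numbers: the finger opening in mm, then dx, dy, dz in mm, then a turn about the tool's z in rad; each row is the pose to reach, as a shift and turn from the pose commanded when the command began, along the tool's axes at that moment; what a row does not reach only later rows make up. A row lasts 1/8 s, in which the tool goes at most 62.5 mm and 0.188 rad, less where a joint would pass 70% of its speed; a pose out of reach is approached as far as the arm can. The fingers move at their own pace and stop on an object; the grip force is fixed at half the most. Time passes only in rows, so rows that do not move let the fingers close. It prints the time, the measured TCP pose, the force, the opening and the grip force at its end. Input that does not fit is refused with a message, and nothing moves.
- bot.get_obs(): the state, without advancing time (a new reading comes with each control period).
- bot.capture(name): name is "side" or "top" or "wrist"; returns a dict with "color" (400x640x3 uint8, red, green, blue), "K" (3x3 intrinsics, pixels), "R" (3x3) and "t" (3): a world point X has camera coordinates R X + t. Camera axes: x right, y down, z forward; pixel columns grow to the right and rows downward; lengths in mm; the calibration is good to about 2 mm. A picture is of the moment at which its call begins. There is no depth.
- bot.close_job(): hands the job in; it is judged then, once.
The state is a dict: "time": time; "joint_positions": joint angles; "dq": joint speeds; "tau": joint torques, N m; "tool_pos": TCP position; "tcp_rot": TCP orientation; "contact_force": force on the tool from outside, world axes, zero at the start; "moment": the same for the moment, N m; "grip_width": finger opening in mm; "finger_force": force on a finger pad.
Only numpy, scipy, OpenCV 4.12 (cv2) and the standard library are available. Lean on these libraries where they do the work, as an engineer would, in place of code of your own. Each camera call takes 0.05 s, during which the arm holds its last target. There are 200 camera calls.

## Task

Prop up the front edge of the heavy hinged stone slab on all the loose wooden packing blocks on the bench, lifting it with the pry bar only and leaving the other things alone. First swing the keeper arm fully out until it snaps home, then take the pry bar from its tray, put its toe under the slab's steel lip, lever down over the fulcrum block and tuck the handle under the keeper arm so that it stays down when let go. With the slab held up, slip each block squarely a good third of its length in under the front edge, then let the slab down gently onto them and lay the bar back flat in its tray.

Things in the scene. Friction and masses are not known exactly. Their poses are not given: they have to be found in the camera images.
- stand: Fixed press on a plywood board 590 x 445 x 12 mm. Origin on the bench below the middle of the slab's front edge; +x into the slab (away from the robot), y along the edge, z up. In its frame (mm): board x -330..260, y -245..200, top z 12; slab front x 0; blocks go in from -x at y -75..160 (lip, bar, fulcrum take y -140..-90), free depth 85
- slab: Marble slab 235 deep (x), 320 wide (y), 20 mm thick, 4.1 kg +-15 %, hinged along its rear lower edge (stand x 235, z 26 mm). Origin at the middle of its front lower edge, axes as the stand's while down; down, its underside is 14 mm above the board. Tilted 0.06 rad (edge up 14 mm) it lets the 24 mm blocks in; about 0.08 with the bar under the keeper, 0.05 when down on the blocks
- lip (a point): Middle of the front lower edge of the slab's steel lifting lip: a flat tongue 50 wide (y), 6 thick, 30 mm out from the slab's front face, at stand y -115; underside 24 mm above the board while the slab is down; rises with the slab
- fulcrum_top (a point): Highest point (middle) of the fixed fulcrum block: a wooden block topped by a round steel bar (radius 8, 36 long along the stand's y), 34 mm above the board, at stand x -90, y -115: 60 mm in front of the lip's edge
- keeper (a joint): Swing (rad) of the keeper arm about its upright post (stand x -290, y -200 mm): 0 folded, along the stand's +x; 1.57 fully out, along +y across the bar's path, at its end stop. A spring detent must be pushed past at about 1.2 to 1.4 (up to 4 N at the knob), then it snaps to the stop; before that friction (1 N) holds it where it is left
- keeper_knob (a point): Top centre of the wooden knob (16 mm across, 30 mm tall) standing on the keeper arm, 75 mm from the post's axis. Its top is 92 mm, its foot 62 mm above the bench
- keeper_tip (a point): Free end of the keeper arm's underside, 100 mm from the post's axis. Arm 20 wide, 14 thick, underside 48 mm above the bench. Fully out it ends 15 mm beyond the line y -115 through lip and fulcrum, 200 mm from the fulcrum; the bar's handle, pressed down and brought in sideways below it from the +y side, is held there with some 5 to 10 N
- tray: Fixed wooden tray for the bar, 360 (x) x 110 (y) x 20 mm, walls and floor 6 mm or less. Origin under its centre; its long way is x
- bar: Steel pry bar 320 long, 0.36 kg, starts in the tray, toe to the tray's +x. Origin mid-length on its flat underside (centre of mass near it); x runs to the toe tip (+160), z up. Shaft 22 wide, 14 thick, x -160..+70; flat toe 30 wide, 6 thick, x +70..+160, flush with the underside. Levering takes 8 to 16 N down, 140 mm behind the fulcrum
- block1: Loose hardwood packing block 120 (x) x 44 (y) x 24 mm, 80 g, may be absent. Origin at the centre of its underside. It should end on the board, its length along the stand's x, with its centre about 15 mm in front of the slab's edge (inner end 45 mm under, at least 25 and at most 70)
- block2: Loose hardwood packing block 120 (x) x 44 (y) x 24 mm, 80 g, may be absent. Origin at the centre of its underside. It should end on the board, its length along the stand's x, with its centre about 15 mm in front of the slab's edge (inner end 45 mm under, at least 25 and at most 70)
- block3: Loose hardwood packing block 120 (x) x 44 (y) x 24 mm, 80 g, may be absent. Origin at the centre of its underside. It should end on the board, its length along the stand's x, with its centre about 15 mm in front of the slab's edge (inner end 45 mm under, at least 25 and at most 70)
- carton: Bystander: open cardboard carton 80 x 70 x 60 mm, origin under its centre
- jar: Bystander: amber jar 70 mm across, 100 mm tall, origin under its centre
- tape: Bystander: roll of paper tape 90 mm across, 22 mm high, origin under its centre

How it is judged:
By the outcome, as a careful person would: the job done as asked, in the order asked, and still so for the second after the job is handed in, with the robot touching nothing.
Of block1, block2, block3 only 2 to 3 are there at a start; the rules pass over those that are not, and their reading is None.
At some moment in a run one of block1, block2, block3 may be knocked a few centimetres aside while the robot is not near it.
It also fails if it takes over 210 s, if anything falls off the work surface, if the arm or the gripper's body presses on something with over 40 N, if the wrist force passes 120 N, or if a joint passes its speed limit or range.

## Working session

There is one attempt and no reset: what is moved stays moved. The work goes in short steps, Python scripts to look and compute and a shell command to move; the robot and the scene stay as the last step left them, time stands still between calls to the robot, and variables do not carry over. Pictures are saved under pics/ and viewed, at most 14 in all, crops included, and the job is handed in when it is done.

```bash
ls; mkdir -p pics
python3 - <<'E'
from plant import bot
import cv2,numpy as np
print(bot.get_obs())
for n in("side","top"):
    c=bot.capture(n); cv2.imwrite(f"pics/{n}0.png",c["color"][:,:,::-1]); print(n,c["K"].tolist(),c["R"].tolist(),c["t"].tolist() if hasattr(c["t"],'tolist') else c["t"])
    np.savez(f"pics/{n}.npz",K=c["K"],R=c["R"],t=c["t"])
E
```

```text
pics
plant.py
shift.py
{'time': 0.0, 'joint_positions': array([ 1.07597694e+00,  3.42730773e-01,  1.52502616e+00,  1.59311960e-05,
        1.27541444e+00, -1.46013790e-01]), 'dq': array([-0.00089473,  0.001077  ,  0.00083442, -0.00136676,  0.00100466,
        0.00076513]), 'tau': array([ 2.75331353e-03, -4.31245387e+01, -2.44218886e+01,  7.18800444e-02,
        5.58816385e-02, -1.55294060e-04]), 'tool_pos': array([179.34957298, 493.26804556, 404.03738228]), 'tcp_rot': array([-3.14003294e+00, -2.44769389e-04,  2.79278222e+00]), 'contact_force': array([-0.09185392, -0.14606555,  1.15421439]), 'moment': array([ 0.03235342, -0.00853694,  0.01973317]), 'finger_force': 0.0, 'grip_width': 92.00403407202228}
side [[513.9722349180543, 0.0, 317.5758231990916], [0.0, 513.9722349180543, 203.74524969701844], [0.0, 0.0, 1.0]] [[0.9154223335772487, -0.40248034363128915, 0.003394728033936804], [-0.280285255965556, -0.6435031834955549, -0.7122807228329353], [0.2888635083846827, 0.6510861892418899, -0.7018864920356899]] [-502.62542875847765, 241.49096395171534, 1521.3415127704864]
top [[375.87875905752475, 0.0, 317.7138323704041], [0.0, 375.87875905752475, 203.20933252329678], [0.0, 0.0, 1.0]] [[0.02363400609339414, -0.9995173207721583, -0.020163314023838322], [-0.9893074323397572, -0.020479598295380357, -0.14440010516262278], [0.1439174696598508, 0.02336046938968388, -0.9893139291431207]] [48.13365364741169, 567.5991228125198, 1047.2523476904287]
```

View pics/top0.png

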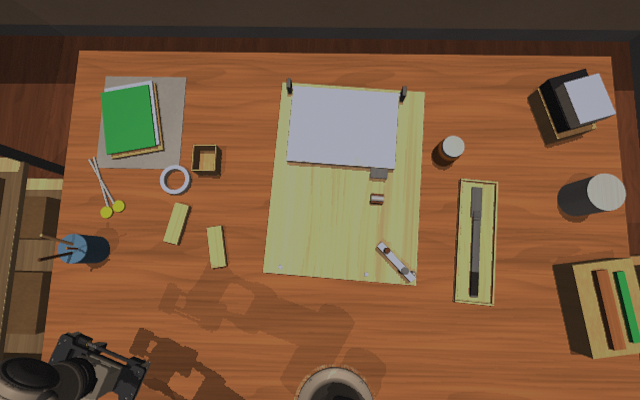

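View pics/side0.png

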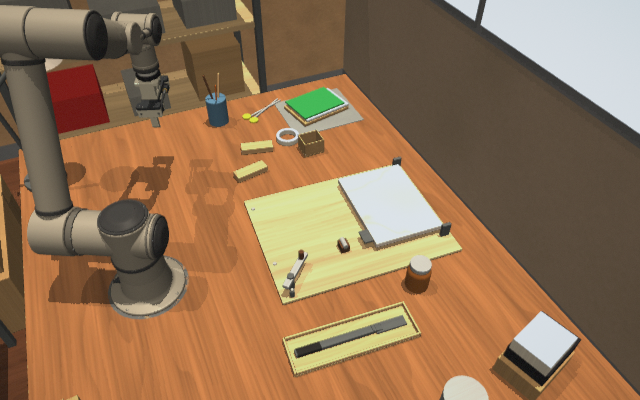

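The top view shows two blocks at about (176,223) and (216,247). The slab front edge runs at about y=165, with the lip at (378,173), the fulcrum at (377,199) and the keeper from (412,280) to (379,245). The bar lies in its tray with its toe up at (476,190). I'll enlarge for measurement.

```bash
cat > h.py <<'E'
import numpy as np,cv2
from plant import bot
from scipy.spatial.transform import Rotation as Rot
def unp(c,u,v,z):
    K,R,t=(np.array(c[k]) for k in "KRt")
    d=R.T@np.linalg.inv(K)@[u,v,1]; o=-R.T@t
    return o+d*(z-o[2])/d[2]
def proj(c,X):
    K,R,t=(np.array(c[k]) for k in "KRt"); p=K@(R@np.array(X,float)+t); return p[:2]/p[2]
def load(n): return np.load(f"pics/{n}.npz")
def crop(img,x0,y0,w,h,s,fn): # img BGR
    cv2.imwrite(fn,cv2.resize(img[y0:y0+h,x0:x0+w],None,fx=s,fy=s,interpolation=cv2.INTER_CUBIC))
def tool(d): # world shift -> tool axes
    o=bot.get_obs(); return Rot.from_euler('xyz',o["tcp_rot"]).inv().apply(d)
E
python3 - <<'E'
from h import *
i=cv2.imread("pics/top0.png")
a=cv2.resize(i[75:315,255:505],None,fx=2.4,fy=2.4,interpolation=cv2.INTER_CUBIC)
crop(i,260,75,250,190,3.2,"pics/c1.png"); crop(i,360,160,150,150,4,"pics/c2.png"); crop(i,150,185,100,100,6,"pics/c3.png")
E
```

```text
(no output)
```

View pics/c1.png

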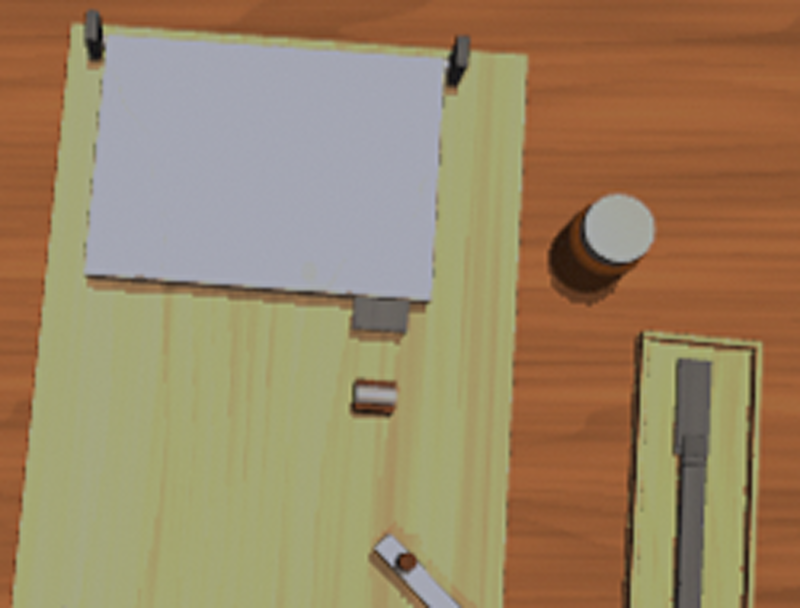

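View pics/c2.png

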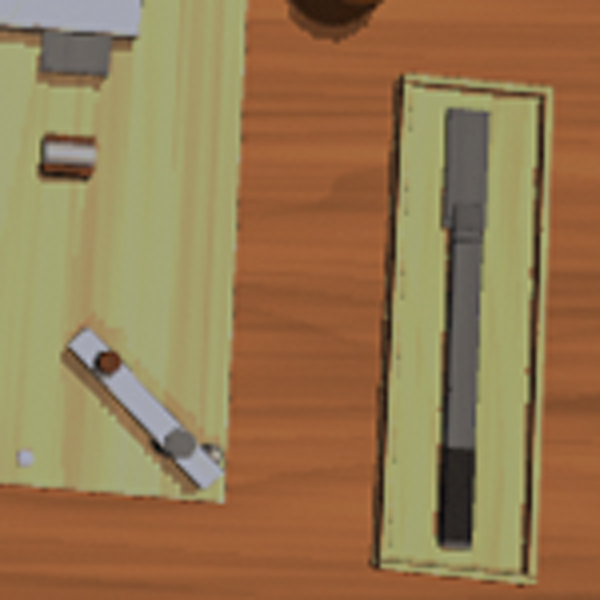

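View pics/c3.png

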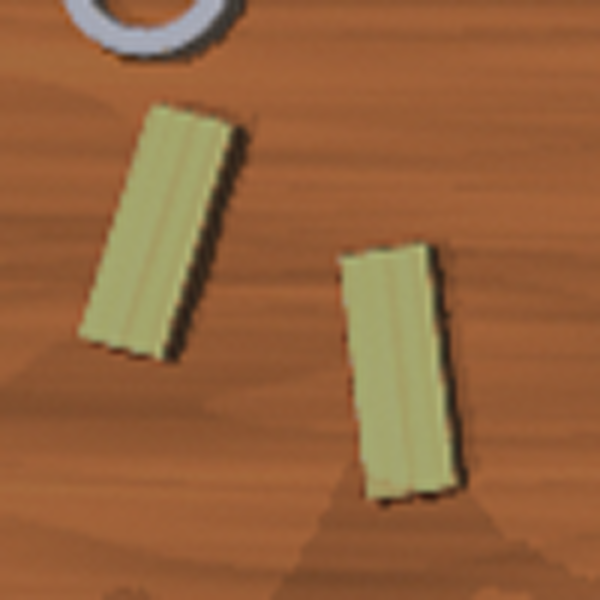

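c1 and c2 show the board, slab, lip, fulcrum, keeper knob at (106,360) in c2 with its post at (180,441), and the bar from toe (467,110) to handle end (455,546). c3 shows the corners of both blocks. The jar is well to the right of the slab.

```bash
cat > m.py <<'E'
from h import *
c=load("top")
f=lambda x0,y0,s,p,z: unp(c,x0+(p[0]+.5)/s-.5,y0+(p[1]+.5)/s-.5,z)
c1=lambda p,z:f(260,75,3.2,p,z); c2=lambda p,z:f(360,160,4,p,z); c3=lambda p,z:f(150,185,6,p,z)
W=[c1((73,23),12),c1((527,54),12),c2((224,502),12),unp(c,263.5,273,12),c1((107,37),46),c1((445,59),46),c1((430,301),46),c1((88,275),46),c2((70,153),46),c2((73,73),42)]
S=np.array([(260,200),(260,-245),(-330,-245),(-330,200),(235,160),(235,-160),(0,-160),(0,160),(-90,-115),(-30,-115)],float)
W=np.array(W)[:,:2]
ms,mw=S.mean(0),W.mean(0); A=(S-ms).T@(W-mw); th=np.arctan2(A[0,1]-A[1,0],A[0,0]+A[1,1])
R=np.array([[np.cos(th),-np.sin(th)],[np.sin(th),np.cos(th)]]); o=mw-R@ms
if __name__=="__main__":
    np.savez("pics/stand.npz",R=R,o=o)
    print("stand",o,th); print((W-(S@R.T+o)).round(1).tolist())
    ts=lambda p:(R.T@(np.array(p)[:2]-o)).round(1)
    print("knob",c2((106,360),92)[:2],ts(c2((106,360),92)),"post",[ts(c2((180,441),z)) for z in(62,75)],"tip",ts((c2((92,328),62)+c2((66,355),62))/2))
    toe=c2((468,109.5),10);han=c2((455,547),14);print("bar toe",toe,"handle",han,np.linalg.norm(toe-han),np.arctan2(*(toe-han)[[1,0]]))
    T=[c2((404,76),20),c2((552,88),20),c2((534,582),20),c2((377,570),20)];print("tray",np.mean(T,0),np.linalg.norm(T[0]-T[3]),np.linalg.norm(T[0]-T[1]))
    for q in([(156,105),(236,124),(166,360),(80,336)],[(340,258),(428,244),(458,486),(370,500)]):
        B=np.array([c3(p,24) for p in q]);d=(B[0]+B[1]-B[2]-B[3])/2;print("blk",B.mean(0),np.linalg.norm(d),np.linalg.norm(B[0]-B[1]),np.arctan2(d[1],d[0]))
E
python3 m.py
```

```text
stand [680.73242945  -1.89419024] -0.057331952291242376
[[0.5, -2.1], [0.3, 1.2], [1.7, 2.3], [-0.2, -2.5], [-2.5, -0.8], [-1.6, 0.5], [0.3, 2.4], [0.5, -4.4], [0.6, 1.3], [0.4, 2.1]]
knob [ 436.14509505 -128.39174489] [-236.9 -140.3] post [array([-287.2, -198.8]), array([-287., -196.])] tip [-224.6 -125.6]
bar toe [ 629.51572852 -410.20605263   10.        ] handle [ 311.83454779 -387.75859795   14.        ] 318.4983843223964 -0.07054307401137795
tray [ 470.38709942 -399.60299482   20.        ] 357.99835452099103 108.29831234211558
blk [501.5148822  476.42563438  24.        ] 118.66832885359284 41.47168809759069 -0.23031543004305433
blk [435.7064722  354.10276511  24.        ] 118.30560395711551 43.549885493938 0.1868691276501358
```

```bash
cat >> h.py <<'E'
_s=np.load("pics/stand.npz"); SR,SO=_s["R"],_s["o"]
def ts(p): return SR.T@(np.array(p)[:2]-SO)
def st():
    o=bot.get_obs(); p=o["tool_pos"]; print("t",round(o["time"],2),"stand",ts(p).round(1),"graspz",round(p[2]-159,1),"yaw-rel",round((o["tcp_rot"][2]+.0573-np.pi+np.pi)%(2*np.pi)-np.pi,4),"F",o["contact_force"].round(1),"w",round(o["grip_width"],1),"ff",round(float(o["finger_force"]),1))
E
python3 - <<'E'
from h import *
st()
for n,p in dict(bartoe=(629.5,-410.2),barend=(311.8,-387.8),tray=(470.4,-399.6),b1=(501.5,476.4),b2=(435.7,354.1),knob=(436.1,-128.4)).items(): print(n,ts(p).round(1))
E
python3 shift.py '{"segments": [[92, 0, 0, 0, -0.1], [92, 0, 0, 0, -0.2], [92, 0, 0, 0, -0.2915], [92, 0, 0, 0, -0.2915], [92, 0, 0, 0, -0.2915]]}'; python3 -c "
from h import *
st()"
```

```text
t 0.1 stand [-528.9  465.7] graspz 245.1 yaw-rel -0.2915 F [-0.2 -0.5 -0.6] w 91.9 ff 0.0
bartoe [ -27.8 -410.6]
barend [-346.2 -406.4]
tray [-187.2 -409.1]
b1 [-206.3  467.2]
b2 [-265.   341.4]
knob [-237.  -140.3]
time: 0.72
tool_pos: [179.4, 493.4, 404.5]
tcp_rot: [-3.141, -0.0, 3.083]
contact_force: [-0.1, 1.1, -0.3]
grip_width: 91.8
finger_force: 0.0
t 0.72 stand [-528.9  465.7] graspz 245.5 yaw-rel -0.0018 F [-0.1  1.1 -0.3] w 91.8 ff 0.0
```

```bash
(python3 shift.py '{"segments": [[60, -60, -10, 0, 0], [60, -120, -20, 0, 0], [60, -180, -30, 0, 0], [60, -235, -40, 0, 0], [60, -290, -50, 0, 0]]}'
python3 shift.py '{"segments": [[60, 0, -60, 0, 0], [60, 0, -120, 0, 0], [60, 0, -180, 0, 0], [60, 0, -240, 0, 0], [60, 0, -300, 0, 0]]}'
python3 shift.py '{"segments": [[60, 0, -60, 0, 0], [60, 0, -120, 30, 0], [60, 0, -180, 60, 0], [60, 0, -240, 80, 0], [60, 0, -259, 100, 0]]}') | grep -E "tool_pos"
python3 -c "
from h import *
st()
c=bot.capture('wrist'); cv2.imwrite('pics/w1.png',c['color'][:,:,::-1]); np.savez('pics/w1.npz',K=c['K'],R=c['R'],t=c['t'])
S=lambda x,y,z: proj(c,[*(SR@np.array([x,y])+SO),z]).round(0)
print('knob exp',S(-239,-143,92),'post',S(-290,-200,62),'ful',S(-90,-115,46))"
```

```text
tool_pos: [467.8, 426.2, 404.6]
tool_pos: [448.5, 125.6, 404.8]
tool_pos: [433.7, -133.9, 304.2]
t 2.6 stand [-239.  -145.9] graspz 145.2 yaw-rel -0.004 F [ 0.  -0.3  0.8] w 59.7 ff 0.0
knob exp [322. 228.] post [240. 145.] ful [352. 364.]
```

View pics/w1.png

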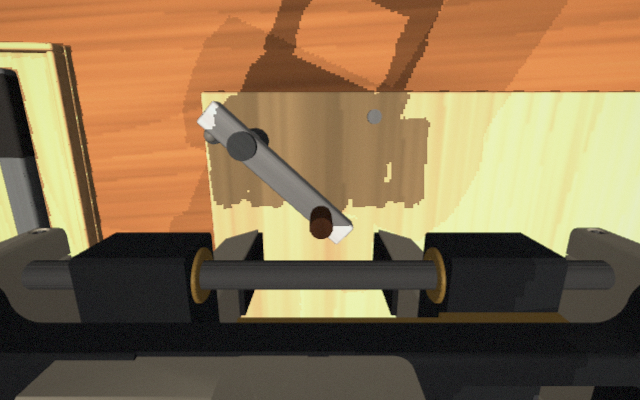

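The wrist view shows the knob at (320,226) and the post at (242,146), both as predicted. Next I grip the knob and swing the arm out.

```bash
(python3 shift.py '{"segments": [[60, 1, 3, 40, 0], [60, 1, 3, 63, 0], [0, 1, 3, 63, 0], [0, 1, 3, 63, 0], [0, 1, 3, 63, 0]]}'
python3 shift.py '{"segments": [[0, 0, 0, 0, 0], [0, 4, 3.5, 0, 0], [0, 9, 7, 0, 0], [0, 14, 9.5, 0, 0], [0, 19, 12, 0, 0]]}'
python3 shift.py '{"segments": [[0, 5, 2, 0, 0], [0, 10.4, 4, 0, 0], [0, 21.5, 6, 0, 0], [0, 30, 7, 0, 0], [0, 30, 7, 0, 0]]}'; python3 shift.py '{"segments": [[0, 1, 0, 0, 0], [0, 1, 0, 0, 0]]}' ) | grep -E "tool_pos|force|width"
python3 -c "
from h import *
st()"
```

```text
tool_pos: [433.6, -128.1, 242.8]
contact_force: [-0.2, -0.4, -0.1]
grip_width: 34.6
finger_force: 0.0
tool_pos: [415.6, -116.2, 242.4]
contact_force: [3.8, -10.1, -2.8]
grip_width: 15.2
finger_force: 30.0
tool_pos: [387.7, -108.2, 242.7]
contact_force: [9.4, -10.6, -10.2]
grip_width: 15.4
finger_force: 30.0
tool_pos: [387.4, -108.2, 242.8]
contact_force: [12.6, -9.5, -11.6]
grip_width: 15.0
finger_force: 30.0
t 4.78 stand [-286.8 -122.9] graspz 83.8 yaw-rel -0.0003 F [ 12.6  -9.5 -11.6] w 15.0 ff 30.0
```

```bash
(python3 shift.py '{"segments": [[60, 0, 0, 0, 0], [60, 0, 0, 0, 0], [60, 0, 0, 0, 0], [60, 0, 0, -40, 0], [60, 0, 0, -62, 0]]}') | grep -E "tool_pos|force|width"
python3 -c "
from h import *
st()
c=bot.capture('wrist'); cv2.imwrite('pics/w2.png',c['color'][60:360,:500,::-1])
d=bot.capture('top'); i=cv2.cvtColor(d['color'],cv2.COLOR_RGB2BGR); a=cv2.resize(i[150:300,350:430],None,fx=4,fy=4,interpolation=cv2.INTER_CUBIC)
b=np.zeros((600,500,3),np.uint8); b[:300]=cv2.imread('pics/w2.png'); cv2.imwrite('pics/w2.png',np.hstack([b,a[:600]])[:, :800])
S=lambda x,y,z: proj(c,[*(SR@np.array([x,y])+SO),z]).round(0)
print('knob exp',S(-290,-125,92),'post',S(-290,-200,62),'tip',S(-290,-100,62))"
```

```text
tool_pos: [384.4, -106.2, 305.0]
contact_force: [-0.1, -0.0, -0.4]
grip_width: 58.4
finger_force: 0.0
t 5.4 stand [-289.9 -121.1] graspz 146.0 yaw-rel 0.0001 F [-0.1 -0.  -0.4] w 58.4 ff 0.0
knob exp [312. 227.] post [212. 214.] tip [346. 213.]
```

View pics/w2.png

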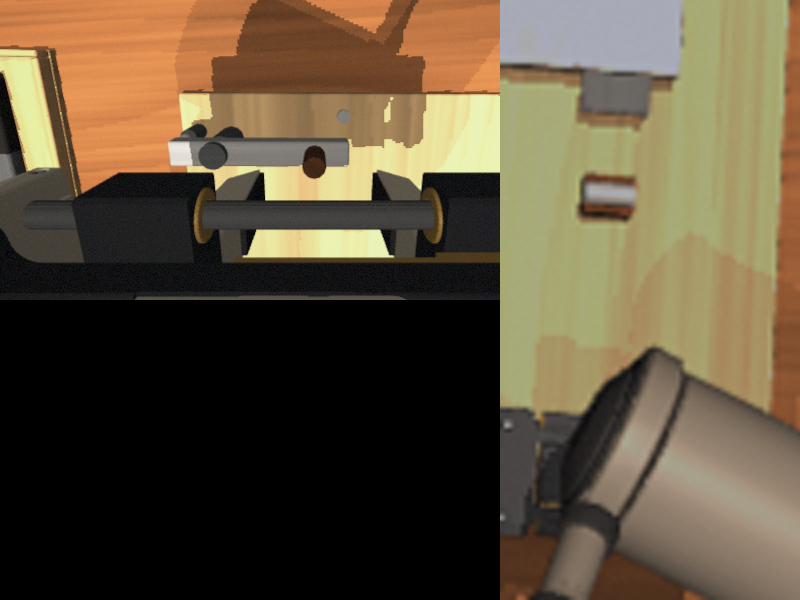

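The keeper lies parallel to the board's edge, with its knob at (314,225) in full-frame pixels, where the fully-out position should be. Next is the bar, gripped near its handle so that its nose droops.

```bash
(python3 shift.py '{"segments": [[45, 5, -60, 0, 0], [45, 10, -120, 0, 0], [45, 18, -180, 0, 0], [45, 24, -240, 0, 0], [45, 27, -286, 0, 0]]}'
python3 shift.py '{"segments": [[45, 0, 0, 50, 0.007], [45, 0, 0, 95, 0.013], [45, 0, 0, 119, 0.013], [45, 0, 0, 119, 0.013]]}'
python3 shift.py '{"segments": [[0, 0, 0, 0, 0], [0, 0, 0, 0, 0], [0, 0, 0, 0, 0], [0, 0, 0, 0, 0]]}' ) | grep -E "tool_pos|force|width"
python3 -c "
from h import *
st()"
```

```text
tool_pos: [340.1, -392.3, 302.5]
contact_force: [0.4, -0.1, -0.3]
grip_width: 44.8
finger_force: 0.0
tool_pos: [340.2, -389.1, 184.2]
contact_force: [-5.7, 6.5, 12.7]
grip_width: 45.3
finger_force: 6.2
tool_pos: [341.1, -390.2, 184.3]
contact_force: [-0.4, 0.0, 0.4]
grip_width: 21.6
finger_force: 30.1
t 7.12 stand [-316.8 -407.1] graspz 25.3 yaw-rel -0.0131 F [-0.4  0.   0.4] w 21.6 ff 30.1
```

```bash
(python3 shift.py '{"segments": [[0, 0, 0, -16, 0], [0, 0, 0, -32, 0], [0, 0, 0, -48, 0], [0, 0, 0, -64, 0], [0, 0, 0, -80, 0]]}'; python3 shift.py '{"segments": [[0, 0, 0, 0, 0], [0, 0, 0, 0, 0]]}' ) | grep -E "tool_pos|force|width"
python3 -c "
from h import *
st(); o=bot.get_obs(); print(o['moment'].round(2))
c=bot.capture('side'); crop(cv2.cvtColor(c['color'],cv2.COLOR_RGB2BGR),240,200,200,190,3,'pics/s2.png')"
```

```text
tool_pos: [341.0, -390.0, 266.1]
contact_force: [0.7, 0.9, -2.9]
grip_width: 21.5
finger_force: 30.0
tool_pos: [340.9, -390.1, 264.7]
contact_force: [-0.8, -0.4, -2.6]
grip_width: 22.0
finger_force: 30.0
t 8.0 stand [-317.  -407.1] graspz 105.7 yaw-rel -0.0132 F [-0.8 -0.4 -2.6] w 22.0 ff 30.0
[-0.01  0.18 -0.15]
```

View pics/s2.png

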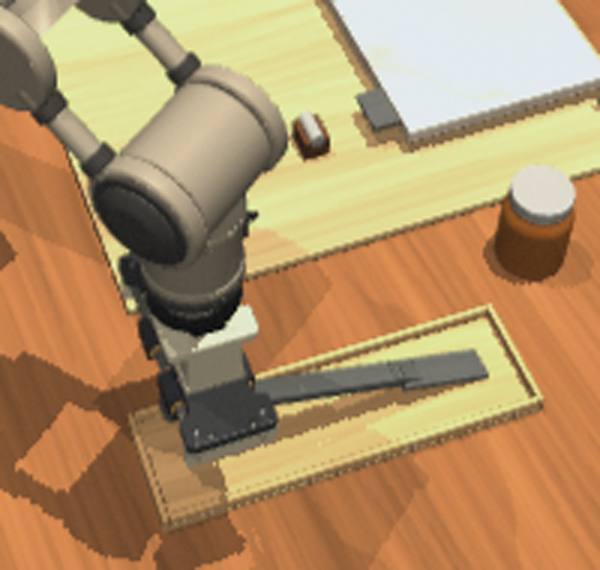

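```bash
python3 -c "
from h import *
c=load('side')
for s in(0,.1,.2,.25,.3,.35,.4):
    X=-317+290*np.cos(s); z=91-290*np.sin(s); print(s,round(z),[((proj(c,[*(SR@np.array([X,y])+SO),z])-[240,200])*3).round(0) for y in(-395,-426)])"
```

```text
0 91 [array([494., 294.]), array([510., 322.])]
0.1 62 [array([489., 313.]), array([505., 341.])]
0.2 33 [array([481., 332.]), array([496., 360.])]
0.25 19 [array([476., 342.]), array([491., 369.])]
0.3 5 [array([470., 352.]), array([486., 379.])]
0.35 -8 [array([464., 361.]), array([479., 389.])]
0.4 -22 [array([458., 371.]), array([473., 398.])]
```

The bar droops with its toe on the tray floor at (486,366), a slope of about 0.28, so the pad friction torque is about 0.2 Nm. I'll put it back and regrip at bar x ≈ -80, where it should droop about 0.5–0.7 rad and also sit right for levering.

```bash
(python3 shift.py '{"segments": [[0, 0, 0, 20, 0], [0, 0, 0, 40, 0], [0, 0, 0, 60, 0], [0, 0, 0, 75, 0], [0, 0, 0, 79, 0]]}'; python3 shift.py '{"segments": [[45, 0, 0, 0, 0], [45, 0, 0, 0, 0], [45, 0, 0, 0, 0], [45, -25, 0, 0, 0], [45, -50, 0, 0, 0]]}'; python3 shift.py '{"segments": [[45, 0, 0, 0, 0], [0, 0, 0, 0, 0], [0, 0, 0, 0, 0], [0, 0, 0, 0, 0], [0, 0, 0, 0, 0]]}'
python3 shift.py '{"segments": [[0, 0, 0, -10, 0], [0, 0, 0, -20, 0], [0, 0, 0, -30, 0], [0, 0, 0, -40, 0], [0, 0, 0, -50, 0]]}'
python3 shift.py '{"segments": [[0, 0, 0, -10, 0], [0, 0, 0, -20, 0], [0, 0, 0, -30, 0], [0, 0, 0, -40, 0], [0, 0, 0, -40, 0]]}' ) | grep -E "tool_pos|force|width"
python3 -c "
from h import *
st(); o=bot.get_obs(); print(o['moment'].round(2))
c=bot.capture('side'); crop(cv2.cvtColor(c['color'],cv2.COLOR_RGB2BGR),240,200,200,190,3,'pics/s3.png')
for s in(0,.1,.2,.3,.4,.5,.6):
    X=-267+240*np.cos(s); z=91-240*np.sin(s); print(s,round(z),[((proj(c,[*(SR@np.array([X,y])+SO),z])-[240,200])*3).round(0) for y in(-395,-426)])"
```

```text
tool_pos: [340.9, -390.1, 184.7]
contact_force: [-2.4, 3.8, 20.5]
grip_width: 21.6
finger_force: 30.0
tool_pos: [391.5, -394.0, 186.2]
contact_force: [0.7, -0.7, 0.1]
grip_width: 44.8
finger_force: 0.0
tool_pos: [390.4, -393.8, 185.7]
contact_force: [-2.5, 0.8, 1.5]
grip_width: 21.4
finger_force: 30.0
tool_pos: [391.0, -393.8, 236.5]
contact_force: [-0.8, -0.4, -3.3]
grip_width: 21.5
finger_force: 30.0
tool_pos: [391.1, -394.0, 276.7]
contact_force: [0.0, 0.5, -3.9]
grip_width: 22.0
finger_force: 30.0
t 11.18 stand [-266.7 -408.1] graspz 117.7 yaw-rel -0.013 F [ 0.   0.5 -3.9] w 22.0 ff 30.0
[0.07 0.24 0.  ]
0 91 [array([494., 294.]), array([510., 322.])]
0.1 67 [array([490., 310.]), array([506., 337.])]
0.2 43 [array([483., 326.]), array([499., 353.])]
0.3 20 [array([474., 342.]), array([490., 369.])]
0.4 -2 [array([464., 358.]), array([479., 385.])]
0.5 -24 [array([451., 374.]), array([466., 401.])]
0.6 -45 [array([437., 390.]), array([452., 417.])]
```

View pics/s3.png

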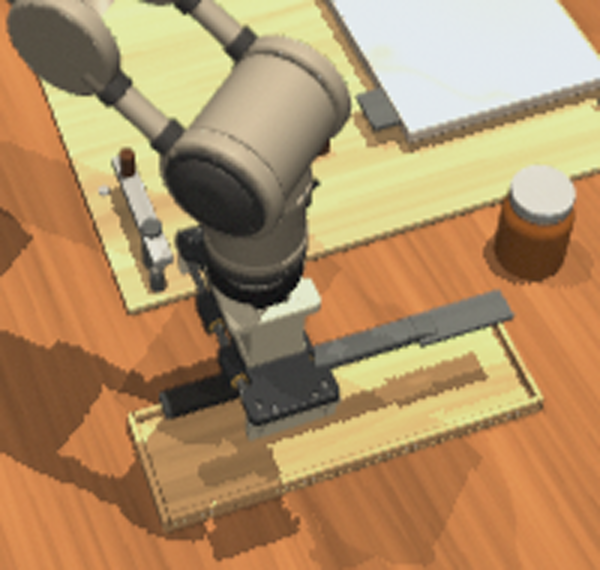

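The bar is still horizontal, with its toe tip at about (507,305), so friction holds at -80. I'll regrip at about -107.

```bash
(python3 shift.py '{"segments": [[0, 0, 0, 25, 0], [0, 0, 0, 50, 0], [0, 0, 0, 75, 0], [0, 0, 0, 85, 0], [0, 0, 0, 90, 0]]}'; python3 shift.py '{"segments": [[45, 0, 0, 0, 0], [45, 0, 0, 0, 0], [45, 0, 0, 0, 0], [45, 15, 0, 0, 0], [45, 27, 0, 0, 0]]}'; python3 shift.py '{"segments": [[45, 0, 0, 0, 0], [0, 0, 0, 0, 0], [0, 0, 0, 0, 0], [0, 0, 0, 0, 0], [0, 0, 0, 0, 0]]}'
python3 shift.py '{"segments": [[0, 0, 0, -10, 0], [0, 0, 0, -20, 0], [0, 0, 0, -30, 0], [0, 0, 0, -40, 0], [0, 0, 0, -50, 0]]}'
python3 shift.py '{"segments": [[0, 0, 0, -10, 0], [0, 0, 0, -20, 0], [0, 0, 0, -30, 0], [0, 0, 0, -40, 0], [0, 0, 0, -50, 0]]}'
python3 shift.py '{"segments": [[0, 0, 0, -10, 0], [0, 0, 0, -20, 0], [0, 0, 0, -30, 0], [0, 0, 0, -40, 0], [0, 0, 0, -40, 0]]}' ) | grep -E "tool_pos|force|width"
python3 -c "
from h import *
st(); o=bot.get_obs(); print(o['moment'].round(2))
c=bot.capture('side'); crop(cv2.cvtColor(c['color'],cv2.COLOR_RGB2BGR),240,200,200,190,3,'pics/s4.png')
for s in(0,.1,.2,.3,.4,.5,.6):
    X=-293.5+267*np.cos(s); z=155-267*np.sin(s); print(s,round(z),[((proj(c,[*(SR@np.array([X,y])+SO),z])-[240,200])*3).round(0) for y in(-395,-426)])"
```

```text
tool_pos: [391.0, -393.8, 185.6]
contact_force: [-7.4, 10.6, 36.4]
grip_width: 21.9
finger_force: 30.0
tool_pos: [362.9, -391.7, 185.7]
contact_force: [0.3, -1.2, -0.3]
grip_width: 45.2
finger_force: 0.0
tool_pos: [364.2, -391.9, 185.7]
contact_force: [0.6, -1.3, -0.3]
grip_width: 21.9
finger_force: 30.0
tool_pos: [364.0, -391.9, 236.5]
contact_force: [-0.5, -0.1, -3.5]
grip_width: 21.8
finger_force: 30.0
tool_pos: [364.0, -391.9, 286.3]
contact_force: [0.3, -0.5, -3.4]
grip_width: 21.6
finger_force: 30.0
tool_pos: [364.1, -392.1, 326.6]
contact_force: [-1.1, 0.3, -4.3]
grip_width: 21.9
finger_force: 30.0
t 14.97 stand [-293.7 -407.7] graspz 167.6 yaw-rel -0.013 F [-1.1  0.3 -4.3] w 21.9 ff 30.0
[-0.01  0.36 -0.  ]
0 155 [array([504., 251.]), array([520., 279.])]
0.1 128 [array([498., 270.]), array([515., 297.])]
0.2 102 [array([491., 289.]), array([507., 316.])]
0.3 76 [array([481., 308.]), array([497., 335.])]
0.4 51 [array([468., 326.]), array([484., 354.])]
0.5 27 [array([454., 345.]), array([469., 372.])]
0.6 4 [array([438., 363.]), array([453., 391.])]
```

View pics/s4.png

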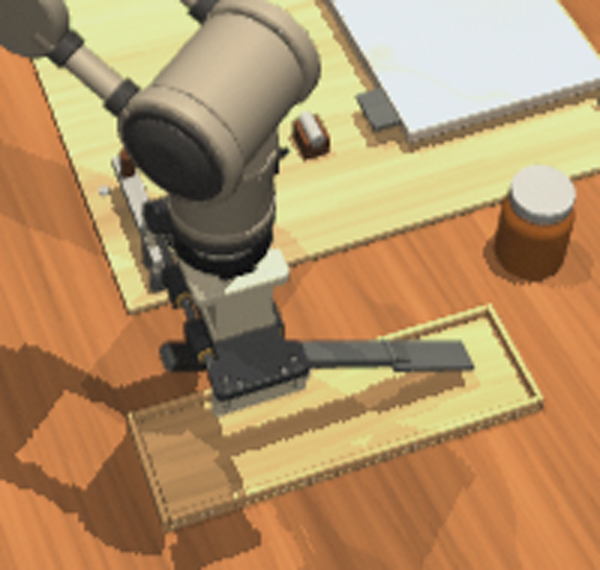

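The bar now hangs airborne with its nose down about 0.43 rad (toe tip at (470,355)) and is holding. I'll carry it over to just in front of the lip.

```bash
(python3 shift.py '{"segments": [[0, 0, 0, -20, 0], [0, 0, 40, -20, 0], [0, 0, 80, -20, 0], [0, 0, 120, -20, 0], [0, 0, 160, -20, 0]]}'; python3 shift.py '{"segments": [[0, 0, 40, 0, 0], [0, 2, 80, 0, 0.05], [0, 4, 120, 0, 0.1], [0, 6, 155, 0, 0.147], [0, 6, 174, 0, 0.147]]}'; python3 shift.py '{"segments": [[0, 0, 0, 0, 0], [0, 0, 0, 0, 0]]}') | grep -E "tool_pos|force|width"
python3 -c "
from h import *
st(); o=bot.get_obs(); print(o['moment'].round(2))
c=bot.capture('side'); crop(cv2.cvtColor(c['color'],cv2.COLOR_RGB2BGR),250,180,190,130,4,'pics/s5.png')
S=lambda x,y,z: ((proj(c,[*(SR@np.array([x,y])+SO),z])-[250,180])*4).round(0)
p=ts(o['tool_pos']); zm=o['tool_pos'][2]-159-15
print('lip',S(-30,-115,36),S(-30,-140,36),'ful',S(-90,-115,46))
for s in(.3,.35,.4,.45,.5):
    L=267*np.cos(s)-7*np.sin(s); X=p[0]+L*np.cos(.16); Y=p[1]-L*np.sin(.16); z=zm-267*np.sin(s)-7*np.cos(s); print(s,round(X),round(Y),round(z),[S(X+d*.16,Y+d,z) for d in(15,-15)])"
```

```text
tool_pos: [375.1, -231.0, 345.3]
contact_force: [1.1, 0.2, -3.6]
grip_width: 21.6
finger_force: 30.0
tool_pos: [381.7, -57.6, 346.0]
contact_force: [1.2, -5.6, -3.9]
grip_width: 23.6
finger_force: 34.2
tool_pos: [381.1, -59.0, 345.6]
contact_force: [-3.6, -3.6, -0.1]
grip_width: 23.5
finger_force: 33.3
t 16.52 stand [-295.8  -74.2] graspz 186.6 yaw-rel -0.1605 F [-3.6 -3.6 -0.1] w 23.5 ff 33.3
[-1.17  0.72 -0.92]
lip [441. 235.] [454. 258.] ful [371. 246.]
0.3 -46 -114 86 [array([421., 182.]), array([431., 211.])]
0.35 -51 -114 74 [array([414., 194.]), array([424., 223.])]
0.4 -56 -113 61 [array([407., 205.]), array([416., 234.])]
0.45 -61 -112 49 [array([399., 217.]), array([408., 246.])]
0.5 -68 -111 37 [array([390., 228.]), array([399., 257.])]
```

View pics/s5.png

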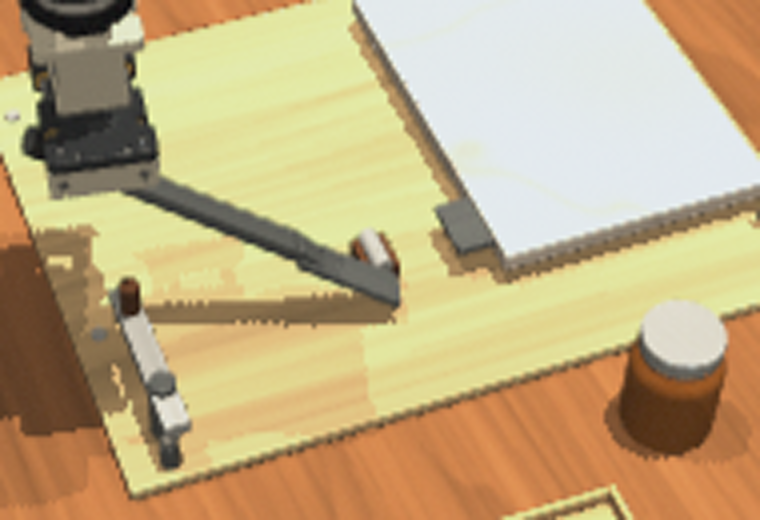

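The bar drooped further during the carry, and its toe (tip at (397,295)) is now against the -y side of the fulcrum. I'll back off, raise and look again.

```bash
(python3 shift.py '{"segments": [[0, 0, -12, 0, 0], [0, 0, -24, 0, 0], [0, 0, -40, -10, 0], [0, 0, -40, -30, 0], [0, 0, -40, -50, 0]]}'; python3 shift.py '{"segments": [[0, 0, 0, 0, 0], [0, 0, 0, 0, 0]]}') | grep -E "tool_pos|force|width"
cat > tip.py <<'E'
from h import *
import sys
fn,x0,y0=sys.argv[1],int(sys.argv[2]),int(sys.argv[3])
st(); o=bot.get_obs(); print(o['moment'].round(2))
c=bot.capture('side'); crop(cv2.cvtColor(c['color'],cv2.COLOR_RGB2BGR),x0,y0,190,130,4,fn)
S=lambda x,y,z: ((proj(c,[*(SR@np.array([x,y])+SO),z])-[x0,y0])*4).round(0)
p=ts(o['tool_pos']); zm=o['tool_pos'][2]-159-15
print('lip',S(-30,-115,36),S(-30,-140,36),'ful',S(-90,-115,46))
for s in(.3,.4,.5,.6,.7,.8):
    L=267*np.cos(s)-7*np.sin(s); X=p[0]+L*np.cos(.16); Y=p[1]-L*np.sin(.16); z=zm-267*np.sin(s)-7*np.cos(s); print(s,round(X),round(Y),round(z),[S(X+d*.16,Y+d,z) for d in(15,-15)])
E
python3 tip.py pics/s6.png 250 180
```

```text
tool_pos: [372.6, -98.3, 395.8]
contact_force: [-0.2, 0.1, -2.2]
grip_width: 21.5
finger_force: 30.0
tool_pos: [372.5, -97.6, 394.8]
contact_force: [-0.8, -0.0, -4.1]
grip_width: 21.6
finger_force: 30.0
t 17.45 stand [-302.2 -113.2] graspz 235.8 yaw-rel -0.1602 F [-0.8 -0.  -4.1] w 21.6 ff 30.0
[ 0.05  0.23 -0.04]
lip [441. 235.] [454. 258.] ful [371. 246.]
0.3 -52 -154 135 [array([437., 175.]), array([448., 205.])]
0.4 -62 -152 110 [array([423., 200.]), array([433., 229.])]
0.5 -74 -150 87 [array([405., 223.]), array([415., 253.])]
0.6 -89 -148 64 [array([385., 246.]), array([395., 276.])]
0.7 -105 -145 43 [array([363., 267.]), array([372., 297.])]
0.8 -124 -142 24 [array([338., 286.]), array([347., 317.])]
```

View pics/s6.png

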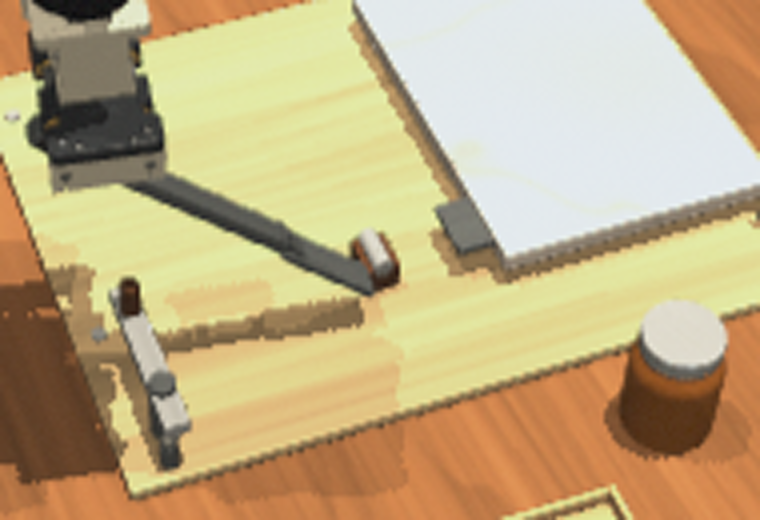

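The toe tip is now at (372,293), a slope of about 0.7, hanging freely. That's workable: over the fulcrum, tip onto the board between fulcrum and lip, then slide it under.

```bash
(python3 shift.py '{"segments": [[0, 0, 0, -8, 0], [0, 0, 0, -16, 0], [0, 0, 0, -24, 0], [0, 0, 0, -32, 0], [0, 0, 0, -36, 0]]}'; python3 shift.py '{"segments": [[0, -8, 5, 0, 0], [0, -20, 14, 0, 0], [0, -32, 22, 0, 0], [0, -44, 31, 0, 0], [0, -54, 37, 0, 0]]}';  python3 shift.py '{"segments": [[0, -3, 2.5, 0, 0], [0, -3.4, 2.6, 0, 0], [0, -3.4, 2.6, 0, 0]]}') | grep -E "tool_pos|force|width"
python3 tip.py pics/s7.png 250 180
```

```text
tool_pos: [372.9, -97.4, 432.4]
contact_force: [-0.3, -0.3, -3.5]
grip_width: 21.6
finger_force: 30.0
tool_pos: [434.7, -72.3, 431.4]
contact_force: [0.3, 0.5, -4.1]
grip_width: 21.4
finger_force: 30.0
tool_pos: [437.2, -71.2, 431.7]
contact_force: [-0.9, -0.4, -4.1]
grip_width: 21.6
finger_force: 30.0
t 19.12 stand [-239.2  -83.1] graspz 272.7 yaw-rel -0.1602 F [-0.9 -0.4 -4.1] w 21.6 ff 30.0
[ 0.14  0.26 -0.04]
lip [441. 235.] [454. 258.] ful [371. 246.]
0.3 11 -123 172 [array([502.,  92.]), array([513., 120.])]
0.4 1 -122 147 [array([487., 117.]), array([498., 146.])]
0.5 -11 -120 124 [array([468., 141.]), array([479., 170.])]
0.6 -26 -118 101 [array([448., 164.]), array([458., 193.])]
0.7 -42 -115 80 [array([425., 186.]), array([435., 215.])]
0.8 -60 -112 61 [array([400., 206.]), array([410., 235.])]
```

View pics/s7.png

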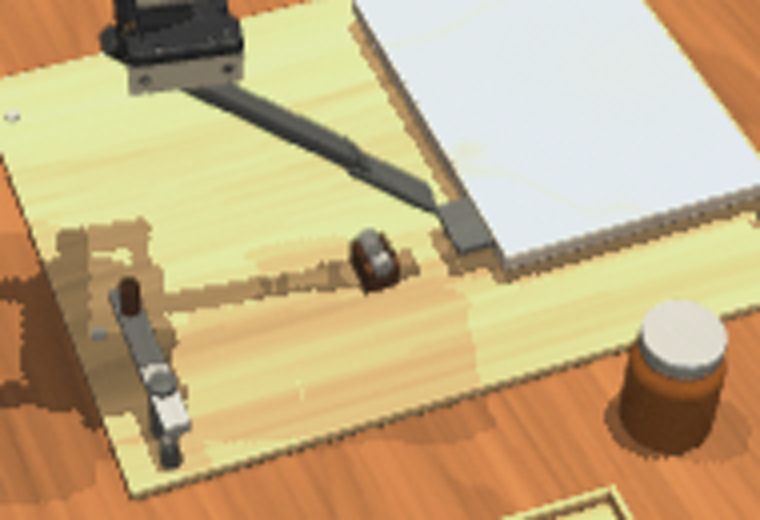

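The toe tip is at (436,211), about (-42,-115) in the stand frame and 80 mm up, right above the gap between fulcrum and lip. I lower it until it touches.

```bash
(python3 shift.py '{"segments": [[0, 0, 0, 12, 0], [0, 0, 0, 26, 0], [0, 0, 0, 40, 0], [0, 0, 0, 52, 0], [0, 0, 0, 58, 0]]}'; python3 shift.py '{"segments": [[0, 0, 0, 0, 0], [0, 0, 0, 3, 0], [0, 0, 0, 3, 0]]}';python3 shift.py '{"segments": [[0, 0, 0, 3, 0], [0, 0, 0, 3, 0]]}';python3 shift.py '{"segments": [[0, 0, 0, 3, 0], [0, 0, 0, 3, 0]]}';python3 shift.py '{"segments": [[0, 0, 0, 3, 0], [0, 0, 0, 3, 0]]}') | grep -E "tool_pos|contact_f"
python3 -c "
from h import *
st(); print(bot.get_obs()['moment'].round(2))"
```

```text
tool_pos: [437.3, -71.0, 372.6]
contact_force: [0.8, -0.4, -2.6]
tool_pos: [437.5, -71.1, 370.8]
contact_force: [0.7, -0.3, -2.4]
tool_pos: [437.4, -71.1, 367.6]
contact_force: [-0.7, 1.0, -3.6]
tool_pos: [437.5, -71.1, 364.6]
contact_force: [-0.1, -0.3, -2.9]
tool_pos: [437.6, -71.1, 361.7]
contact_force: [1.8, 0.2, -3.0]
t 20.93 stand [-238.7  -83.1] graspz 202.7 yaw-rel -0.16 F [ 1.8  0.2 -3. ] w 21.6 ff 30.0
[-0.05 -0.22  0.02]
```

```bash
python3 -c "
import numpy as np
from scipy.optimize import brentq
for X in(-42,-37,-32,-27,-22,-17,-12,-8):
  d=lambda s:(np.sin(s)*(-90-X)*-1*-1*0+ (38-12)*np.cos(s)-(X+90)*np.sin(s))+8
  s=brentq(d,.1,1.2)+.03
  L=267*np.cos(s)-7*np.sin(s); gx=X-L*.987; gy=-108-(X+90)*.161+L*.159; gz=12+267*np.sin(s)+7*np.cos(s)+15
  top=12+(-30-X)*-1*np.tan(s)+6/np.cos(s) if X>-30 else 0
  dx,dy,dz=gx+238.7,gy+83.1,gz-202.7
  print(X,round(s,3),'grip',round(gx),round(gy),round(gz),'tool',round(-.987*dx+.159*dy,1),round(.159*dx+.987*dy,1),round(-dz,1),'lip top',round(top,1))"
```

```text
-42 0.674 grip -244 -83 199 tool 4.9 -0.9 3.7 lip top 0
-37 0.622 grip -247 -83 188 tool 8.4 -0.9 14.4 lip top 0
-32 0.578 grip -249 -82 179 tool 10.3 -0.9 24.0 lip top 0
-27 0.539 grip -250 -82 170 tool 10.9 -0.9 32.6 lip top 20.8
-22 0.505 grip -249 -82 162 tool 10.5 -0.9 40.3 lip top 23.3
-17 0.476 grip -248 -83 155 tool 9.4 -0.9 47.2 lip top 25.4
-12 0.449 grip -246 -83 149 tool 7.6 -0.9 53.4 lip top 27.3
-8 0.43 grip -245 -83 145 tool 5.9 -0.9 58.0 lip top 28.7
```

```bash
(python3 shift.py '{"segments": [[0, 5, -1, 4, 0], [0, 7, -1, 9, 0], [0, 8.4, -1, 14.4, 0], [0, 9.5, -1, 19, 0], [0, 10.3, -1, 24, 0]]}'; python3 shift.py '{"segments": [[0, 0.4, 0, 4.3, 0], [0, 0.6, 0, 8.6, 0], [0, 0.4, 0, 12.5, 0], [0, 0.2, 0, 16.3, 0], [0, 0, 0, 16.3, 0]]}';python3 shift.py '{"segments": [[0, -0.5, 0, 3.5, 0], [0, -1.1, 0, 7, 0], [0, -2, 0, 10, 0], [0, -2.9, 0, 13, 0], [0, -2.9, 0, 13, 0]]}') | grep -E "tool_pos|contact_f|finger"
python3 -c "
from h import *
st(); print(bot.get_obs()['moment'].round(2))"
```

```text
tool_pos: [427.1, -69.8, 337.4]
contact_force: [-0.7, 1.0, -0.4]
finger_force: 30.0
tool_pos: [427.0, -69.8, 321.0]
contact_force: [-1.0, 0.8, 0.5]
finger_force: 30.0
tool_pos: [430.2, -70.5, 308.2]
contact_force: [-1.5, 0.3, -1.3]
finger_force: 30.0
t 22.8 stand [-246.2  -82.9] graspz 149.2 yaw-rel -0.1601 F [-1.5  0.3 -1.3] w 21.6 ff 30.0
[ 0.01 -0.06  0.  ]
```

```bash
(python3 shift.py '{"segments": [[0, 4, 0, 9, 0], [0, 7, 0, 18, 0], [0, 10, 0, 26, 0], [0, 13, 0, 33, 0], [0, 14, 0, 36, 0]]}'; python3 shift.py '{"segments": [[0, 0.5, 0, 2, 0], [0, 0.5, 0, 2, 0]]}'; python3 shift.py '{"segments": [[0, 0.5, 0, 2, 0], [0, 0.5, 0, 2, 0]]}'; python3 shift.py '{"segments": [[0, 0.5, 0, 2, 0], [0, 0.5, 0, 2, 0]]}';python3 shift.py '{"segments": [[0, 0.5, 0, 2, 0], [0, 0.5, 0, 2, 0]]}') | grep -E "tool_pos|contact_f"
python3 -c "
from h import *
st(); print(bot.get_obs()['moment'].round(2))"
```

```text
tool_pos: [416.5, -67.5, 272.3]
contact_force: [-0.1, 1.3, 4.6]
tool_pos: [416.1, -67.4, 270.7]
contact_force: [1.0, 1.6, 3.3]
tool_pos: [415.5, -67.2, 268.6]
contact_force: [0.8, 1.0, 5.1]
tool_pos: [414.9, -67.1, 266.5]
contact_force: [1.0, 1.2, 4.9]
tool_pos: [414.4, -67.0, 264.5]
contact_force: [-0.0, -0.0, 5.4]
t 24.43 stand [-262.1  -80.3] graspz 105.5 yaw-rel -0.16 F [-0.  -0.   5.4] w 21.5 ff 30.0
[-0.04 -0.22  0.07]
```

```bash
cat > slab.py <<'E'
from h import *
ref=cv2.imread("pics/side0.png"); c=bot.capture('side'); i=cv2.cvtColor(c['color'],cv2.COLOR_RGB2BGR)
def tr(u,v,w=9,m=16):
    T=ref[v-w:v+w+1,u-w:u+w+1]; S=i[v-w-m:v+w+m+1,u-w-m:u+w+m+1]
    r=cv2.matchTemplate(S,T,cv2.TM_CCOEFF_NORMED); _,a,_,p=cv2.minMaxLoc(r); return p[0]-m,p[1]-m,round(a,2)
C=[(0,-160,26),(0,160,26),(-30,-140,40)]
for x,y,z in C:
    X=[*(SR@np.array([x,y])+SO),z]; u,v=proj(load('side'),X); X[2]+=14; e=proj(load('side'),X)-[u,v]
    print((x,y),'px',round(u),round(v),'shift',tr(int(round(u)),int(round(v))),'14mm=',e.round(1))
st()
E
python3 slab.py
(python3 shift.py '{"segments": [[0, 1, 0, 3, 0], [0, 1.5, 0, 6, 0], [0, 1.5, 0, 6, 0]]}'; python3 shift.py '{"segments": [[0, 0.5, 0, 3, 0], [0, 1, 0, 6, 0], [0, 1, 0, 6, 0]]}';python3 shift.py '{"segments": [[0, 0.5, 0, 3, 0], [0, 1, 0, 6, 0], [0, 1, 0, 6, 0]]}') | grep -E "tool_pos|contact_f"
python3 slab.py
```

```text
(0, -160) px 375 249 shift (0, 0, 0.98) 14mm= [ 0.4 -3. ]
(0, 160) px 336 183 shift (0, 0, 0.97) 14mm= [ 0.1 -3. ]
(-30, -140) px 364 244 shift (0, 0, 0.68) 14mm= [ 0.3 -3. ]
t 24.48 stand [-262.1  -80.3] graspz 105.5 yaw-rel -0.16 F [1.3 2.  6. ] w 21.5 ff 30.0
tool_pos: [412.9, -66.7, 258.4]
contact_force: [0.7, 0.5, 4.9]
tool_pos: [411.7, -66.5, 252.3]
contact_force: [-0.8, 0.7, 5.4]
tool_pos: [410.7, -66.3, 246.3]
contact_force: [-1.7, -0.4, 5.3]
(0, -160) px 375 249 shift (1, -1, 0.93) 14mm= [ 0.4 -3. ]
(0, 160) px 336 183 shift (1, -1, 0.91) 14mm= [ 0.1 -3. ]
(-30, -140) px 364 244 shift (1, 0, 0.64) 14mm= [ 0.3 -3. ]
t 25.65 stand [-265.9  -79.7] graspz 87.4 yaw-rel -0.1599 F [-1.4  0.4  5.5] w 21.6 ff 30.0
```

```bash
(python3 shift.py '{"segments": [[0, -1, 0, -6, 0], [0, -2, 0, -12, 0], [0, -3, 0, -18, 0], [0, -3, 0, -18, 0]]}'; python3 shift.py '{"segments": [[36, 0, 0, 0, 0], [36, 0, 0, 0, 0], [36, 0, 0, 0, 0], [36, -15, 0, 0, 0], [36, -30, 0, 2, 0]]}'; python3 shift.py '{"segments": [[36, 0, 0, 0, 0], [0, 0, 0, 0, 0], [0, 0, 0, 0, 0], [0, 0, 0, 0, 0]]}') | grep -E "tool_pos|contact_f|width"
python3 slab.py
```

```text
tool_pos: [414.3, -66.9, 265.0]
contact_force: [1.4, 0.9, 2.1]
grip_width: 22.0
tool_pos: [443.7, -73.5, 262.3]
contact_force: [-0.6, -0.5, -0.5]
grip_width: 36.1
tool_pos: [442.8, -73.2, 262.4]
contact_force: [-1.1, 0.8, 1.4]
grip_width: 21.6
(0, -160) px 375 249 shift (0, 0, 1.0) 14mm= [ 0.4 -3. ]
(0, 160) px 336 183 shift (0, 0, 1.0) 14mm= [ 0.1 -3. ]
(-30, -140) px 364 244 shift (0, 0, 0.69) 14mm= [ 0.3 -3. ]
t 27.32 stand [-233.5  -84.8] graspz 103.4 yaw-rel -0.1599 F [-1.8  1.   0.4] w 21.9 ff 30.0
```

```bash
(python3 shift.py '{"segments": [[0, 1, 0, 5, 0], [0, 2, 0, 10, 0], [0, 3, 0, 15, 0], [0, 4, 0, 20, 0], [0, 4, 0, 20, 0]]}'; python3 shift.py '{"segments": [[0, 0.3, 0, 5, 0], [0, 0.6, 0, 10, 0], [0, 0.9, 0, 15, 0], [0, 1, 0, 20, 0], [0, 1, 0, 20, 0]]}'; python3 shift.py '{"segments": [[0, 0, 0, 4, 0], [0, 0, 0, 8, 0], [0, 0, 0, 11, 0], [0, 0, 0, 11, 0]]}') | grep -E "tool_pos|contact_f|width"
python3 slab.py
```

```text
tool_pos: [438.5, -72.4, 242.2]
contact_force: [-6.9, 0.7, 7.4]
grip_width: 21.4
tool_pos: [437.2, -72.1, 222.3]
contact_force: [-7.1, 0.2, 9.7]
grip_width: 21.6
tool_pos: [437.2, -72.0, 211.5]
contact_force: [-6.9, 1.1, 9.0]
grip_width: 21.9
(0, -160) px 375 249 shift (2, -2, 0.77) 14mm= [ 0.4 -3. ]
(0, 160) px 336 183 shift (1, -4, 0.81) 14mm= [ 0.1 -3. ]
(-30, -140) px 364 244 shift (4, 1, 0.6) 14mm= [ 0.3 -3. ]
t 29.12 stand [-239.1  -84. ] graspz 52.5 yaw-rel -0.1598 F [-7.4  1.7 10.1] w 21.5 ff 30.0
```

```bash
(python3 shift.py '{"segments": [[0, -1, -6, 0, -0.04], [0, -2, -12, 0, -0.08], [0, -3, -18, 0, -0.12], [0, -4, -24, 0, -0.16], [0, -4.8, -29.6, 0, -0.2]]}'; python3 shift.py '{"segments": [[0, 0, 0, 0, 0], [0, 0, 0, 0, 0]]}') | grep -E "tool_pos|contact_f|width"
python3 slab.py
```

```text
tool_pos: [434.7, -101.7, 211.0]
contact_force: [-8.8, 3.1, 7.6]
grip_width: 22.0
tool_pos: [434.7, -102.1, 211.0]
contact_force: [-11.4, -1.0, 7.6]
grip_width: 22.0
(0, -160) px 375 249 shift (2, -2, 0.77) 14mm= [ 0.4 -3. ]
(0, 160) px 336 183 shift (2, -3, 0.8) 14mm= [ 0.1 -3. ]
(-30, -140) px 364 244 shift (3, -1, 0.61) 14mm= [ 0.3 -3. ]
t 30.05 stand [-239.9 -114.1] graspz 52.0 yaw-rel 0.0385 F [-10.9  -1.9   6.4] w 21.7 ff 30.5
```

```bash
(python3 shift.py '{"segments": [[0, 0, 0, -2, 0], [0, 0, 0, -2, 0]]}'; python3 shift.py '{"segments": [[0, 0, 0, -2, 0], [0, 0, 0, -2, 0]]}';python3 shift.py '{"segments": [[0, 0, 0, -2, 0], [0, 0, 0, -2, 0]]}'; python3 shift.py '{"segments": [[0, 0, 0, -1, 0], [0, 0, 0, -1, 0]]}') | grep -E "tool_pos|contact_f|width"
python3 slab.py
```

```text
tool_pos: [434.7, -102.1, 212.5]
contact_force: [-8.3, -2.6, -0.2]
grip_width: 21.7
tool_pos: [434.7, -102.1, 213.0]
contact_force: [-2.7, -3.9, -19.4]
grip_width: 22.0
tool_pos: [434.8, -102.1, 213.6]
contact_force: [1.4, -5.3, -36.6]
grip_width: 21.9
tool_pos: [434.7, -102.2, 214.1]
contact_force: [2.0, -5.6, -43.2]
grip_width: 21.7
(0, -160) px 375 249 shift (2, -2, 0.78) 14mm= [ 0.4 -3. ]
(0, 160) px 336 183 shift (1, -4, 0.81) 14mm= [ 0.1 -3. ]
(-30, -140) px 364 244 shift (3, 0, 0.62) 14mm= [ 0.3 -3. ]
t 31.1 stand [-239.8 -114.2] graspz 55.1 yaw-rel 0.039 F [  2.5  -5.6 -42.1] w 21.9 ff 30.0
```

Raising the gripper gives a large downward force, so the handle is blocked by the keeper. I'll ease off and release.

```bash
(python3 shift.py '{"segments": [[0, 0, 0, 5, 0], [0, 0, 0, 5, 0]]}'; python3 shift.py '{"segments": [[40, 0, 0, 0, 0], [40, 0, 0, 0, 0], [40, 0, 0, 0, 0]]}'; python3 shift.py '{"segments": [[40, 0, 0, 0, 0], [60, 0, 0, -40, 0], [60, 0, 0, -90, 0], [60, 0, 0, -140, 0], [60, 0, 0, -150, 0]]}') | grep -E "tool_pos|contact_f|width"
python3 slab.py
```

```text
tool_pos: [434.7, -102.0, 212.4]
contact_force: [-9.8, -2.0, 7.1]
grip_width: 22.2
tool_pos: [436.9, -102.3, 213.5]
contact_force: [-0.2, -0.7, 0.1]
grip_width: 39.8
tool_pos: [437.1, -102.4, 366.6]
contact_force: [0.0, 0.1, -0.5]
grip_width: 59.8
(0, -160) px 375 249 shift (2, -2, 0.78) 14mm= [ 0.4 -3. ]
(0, 160) px 336 183 shift (1, -4, 0.81) 14mm= [ 0.1 -3. ]
(-30, -140) px 364 244 shift (3, -1, 0.61) 14mm= [ 0.3 -3. ]
t 32.4 stand [-237.6 -114.2] graspz 207.0 yaw-rel 0.0402 F [ 0.  -0.1  1.5] w 59.8 ff 0.0
```

```bash
cat > blk.py <<'E'
from h import *
def find(i,c):
    h=cv2.cvtColor(i,cv2.COLOR_BGR2HSV); m=cv2.inRange(h,(22,50,90),(38,180,255))
    for q in cv2.findContours(m,cv2.RETR_EXTERNAL,cv2.CHAIN_APPROX_NONE)[0]:
        a=cv2.contourArea(q); (u,v),_,_=cv2.minAreaRect(q)
        if 250<a<1200 and u<290:
            B=np.array([unp(c,*p,24)[:2] for p in cv2.boxPoints(cv2.minAreaRect(q))]); e=[B[1]-B[0],B[2]-B[1]]; e.sort(key=np.linalg.norm)
            P=B.mean(0); d=SR.T@e[1]; print("px",round(u),round(v),"area",a,"stand",ts(P).round(1),"size",[round(np.linalg.norm(k)) for k in e],"ang",round((np.arctan2(d[1],d[0])+np.pi/2)%np.pi-np.pi/2,3))
if __name__=="__main__":
    print("ref"); find(cv2.imread("pics/top0.png"),load("top"))
    c=bot.capture("top"); print("now"); find(cv2.cvtColor(c['color'],cv2.COLOR_RGB2BGR),c)
E
python3 blk.py
```

```text
ref
px 216 246 area 543.0 stand [-264.3  341.8] size [44, 120] ang 0.229
px 176 223 area 519.0 stand [-206.4  468.3] size [44, 119] ang -0.175
now
px 216 246 area 548.0 stand [-264.3  341.8] size [44, 120] ang 0.229
px 176 223 area 519.5 stand [-206.4  468.3] size [44, 119] ang -0.177
```

```bash
(python3 shift.py '{"segments": [[70, 5, 55, 0, 0], [70, 10, 110, 0, 0], [70, 16, 165, 0, 0], [70, 22, 220, 0, 0], [70, 28, 275, 0, 0]]}'; python3 shift.py '{"segments": [[70, 5, 55, 0, 0], [70, 10, 110, 20, 0], [70, 16, 165, 40, 0], [70, 17.7, 176.7, 80, 0], [70, 17.7, 176.7, 80, 0]]}'; python3 shift.py '{"segments": [[70, 0, 0, 0, -0.1], [70, 0, 0, 0, -0.189], [70, 0, 0, 0, -0.189]]}') | grep -E "tool_pos|contact_f|width"
cat > bw.py <<'E'
from h import *
st(); c=bot.capture('wrist'); i=cv2.cvtColor(c['color'],cv2.COLOR_RGB2BGR); cv2.imwrite('pics/wl.png',i)
h=cv2.cvtColor(i,cv2.COLOR_BGR2HSV); m=cv2.inRange(h,(20,40,90),(40,190,255))
for q in cv2.findContours(m,cv2.RETR_EXTERNAL,cv2.CHAIN_APPROX_NONE)[0]:
    if cv2.contourArea(q)>1500:
        x,y,w,hh=cv2.boundingRect(q); B=[ts(unp(c,*p,24)).round(0).tolist() for p in cv2.boxPoints(cv2.minAreaRect(q))]; print((x,y,w,hh),cv2.contourArea(q),B)
E
python3 bw.py
```

```text
tool_pos: [412.6, 174.8, 361.5]
contact_force: [0.5, -0.1, -0.1]
grip_width: 69.9
tool_pos: [397.1, 350.2, 279.0]
contact_force: [-0.2, -0.4, 0.6]
grip_width: 70.3
tool_pos: [399.1, 349.3, 284.1]
contact_force: [-0.7, -0.3, -0.8]
grip_width: 70.2
t 34.08 stand [-301.3  334.5] graspz 125.1 yaw-rel 0.227 F [-0.7 -0.3 -0.8] w 70.2 ff 0.0
(42, 356, 383, 44) 13403.0 [[-106.0, 120.0], [-185.0, 461.0], [-138.0, 477.0], [-56.0, 120.0]]
(291, 215, 52, 46) 2188.0 [[-290.0, 315.0], [-299.0, 355.0], [-261.0, 365.0], [-252.0, 323.0]]
(0, 100, 161, 151) 18371.5 [[-329.0, 90.0], [-355.0, 204.0], [-236.0, 215.0], [-206.0, 86.0]]
```

```bash
(python3 shift.py '{"segments": [[70, 0, 0, 40, 0], [70, 0, 0, 80, 0], [70, 0, 0, 102, 0], [70, 0, 0, 102, 0]]}'; python3 shift.py '{"segments": [[0, 0, 0, 0, 0], [0, 0, 0, 0, 0], [0, 0, 0, 0, 0], [0, 0, 0, 0, 0], [0, 0, 0, 0, 0]]}'; python3 shift.py '{"segments": [[0, 0, 0, 0, 0], [0, 0, 0, -30, 0], [0, 0, 0, -60, 0]]}') | grep -E "tool_pos|contact_f|width"
python3 -c "
from h import *
st()"
```

```text
tool_pos: [398.7, 349.6, 180.5]
contact_force: [0.0, -0.1, -0.3]
grip_width: 70.2
tool_pos: [398.8, 350.2, 182.1]
contact_force: [-0.4, -1.6, 6.2]
grip_width: 43.7
tool_pos: [398.5, 350.1, 241.8]
contact_force: [-0.7, -0.3, -1.5]
grip_width: 43.7
t 35.62 stand [-301.9  335.3] graspz 82.8 yaw-rel 0.2289 F [-0.7 -0.3 -1.5] w 43.7 ff 30.0
```

```bash
(python3 shift.py '{"segments": [[0, 0, 0, 0, 0.1], [0, 0, 0, 0, 0.2], [0, 0, 0, 0, 0.229], [0, 0, 0, 0, 0.229]]}'; python3 shift.py '{"segments": [[0, -34, -60, 0, 0], [0, -68, -120, 0, 0], [0, -100, -180, 0, 0], [0, -130, -240, 0, 0], [0, -150, -280, 0, 0]]}'; python3 shift.py '{"segments": [[0, -10, -25, 0, 0], [0, -17, -40, 20, 0], [0, -17, -40, 44, 0], [0, -17, -40, 44, 0]]}') | grep -E "tool_pos|contact_f|width"
python3 -c "
from h import *
st()"; python3 slab.py
```

```text
tool_pos: [398.7, 350.2, 241.3]
contact_force: [0.4, 0.3, -0.5]
grip_width: 43.9
tool_pos: [531.0, 64.9, 241.4]
contact_force: [0.3, 0.6, -1.3]
grip_width: 44.0
tool_pos: [544.7, 25.7, 196.1]
contact_force: [0.1, -0.4, -0.1]
grip_width: 43.8
t 37.25 stand [-137.4   19.7] graspz 37.1 yaw-rel 0.0005 F [ 0.1 -0.4 -0.1] w 43.8 ff 30.0
(0, -160) px 375 249 shift (2, -2, 0.78) 14mm= [ 0.4 -3. ]
(0, 160) px 336 183 shift (2, -3, 0.81) 14mm= [ 0.1 -3. ]
(-30, -140) px 364 244 shift (3, 0, 0.6) 14mm= [ 0.3 -3. ]
t 37.3 stand [-137.2   20. ] graspz 38.1 yaw-rel 0.0008 F [-1.7  0.5 -1.3] w 43.6 ff 30.0
```

```bash
(python3 shift.py '{"segments": [[0, 0, 0, 2, 0], [0, -25, 0, 2, 0], [0, -50, 0, 2, 0], [0, -70, 0, 2, 0], [0, -84, 0, 2, 0]]}'; python3 shift.py '{"segments": [[0, 0, 0, 0.5, 0], [0, 0, 0, 1.5, 0], [0, 0, 0, 1.5, 0]]}') | grep -E "tool_pos|contact_f|width"
python3 -c "
from h import *
st()"
```

```text
tool_pos: [629.8, 21.5, 196.3]
contact_force: [0.4, -0.8, -1.2]
grip_width: 43.9
tool_pos: [628.4, 21.4, 194.2]
contact_force: [-0.2, 0.8, 0.1]
grip_width: 43.7
t 38.3 stand [-53.5  20.2] graspz 35.2 yaw-rel 0.0003 F [-0.2  0.8  0.1] w 43.7 ff 30.0
```

```bash
(python3 shift.py '{"segments": [[65, 0, 0, 0, 0], [65, 0, 0, 0, 0], [65, 0, 0, 0, 0], [65, 5, 0, -40, 0], [65, 20, 0, -80, 0]]}'; python3 shift.py '{"segments": [[70, 30, 55, -10, 0], [70, 60, 110, -10, 0], [70, 85, 165, -10, 0], [70, 110, 220, -10, 0], [70, 130, 275, -10, 0]]}') | grep -E "tool_pos|contact_f|width"
python3 -c "
from h import *
st()"; python3 blk.py
```

```text
tool_pos: [609.0, 22.2, 274.4]
contact_force: [0.2, -0.5, 0.1]
grip_width: 64.9
tool_pos: [493.9, 306.0, 284.2]
contact_force: [0.3, 0.4, -0.4]
grip_width: 69.9
t 39.55 stand [-204.2  296.6] graspz 125.2 yaw-rel 0.0 F [ 0.3  0.4 -0.4] w 69.9 ff 0.0
ref
px 216 246 area 543.0 stand [-264.3  341.8] size [44, 120] ang 0.229
px 176 223 area 519.0 stand [-206.4  468.3] size [44, 119] ang -0.175
now
```

```bash
(python3 shift.py '{"segments": [[70, 10, 55, 0, 0], [70, 20, 110, 0, 0], [70, 35, 165, 0, 0], [70, 40, 178, 0, 0], [70, 40, 178, 0, 0]]}'; python3 shift.py '{"segments": [[70, 0, 0, 0, 0.1], [70, 0, 0, 0, 0.177], [70, 0, 0, 0, 0.177]]}') | grep -E "tool_pos"
python3 bw.py; python3 blk.py | sed 1,3d
```

```text
tool_pos: [464.8, 484.4, 283.5]
tool_pos: [466.2, 482.4, 284.1]
t 40.6 stand [-242.   471.3] graspz 125.1 yaw-rel -0.1783 F [-0.2 -0.2  0.1] w 70.3 ff 0.0
(15, 356, 410, 44) 14651.5 [[-152.0, 173.0], [-85.0, 542.0], [-36.0, 537.0], [-106.0, 152.0]]
(297, 215, 53, 46) 2063.5 [[-239.0, 454.0], [-231.0, 495.0], [-192.0, 489.0], [-200.0, 446.0]]
(555, 196, 85, 62) 2028.5 [[-199.0, 653.0], [-221.0, 679.0], [-158.0, 731.0], [-132.0, 705.0]]
now
```

```bash
(python3 shift.py '{"segments": [[70, 0, 4.5, 40, 0], [70, 0, 4.5, 80, 0], [70, 0, 4.5, 102, 0], [70, 0, 4.5, 102, 0]]}'; python3 shift.py '{"segments": [[0, 0, 0, 0, 0], [0, 0, 0, 0, 0], [0, 0, 0, 0, 0], [0, 0, 0, 0, 0], [0, 0, 0, 0, 0]]}'; python3 shift.py '{"segments": [[0, 0, 0, 0, 0], [0, 0, 0, -30, 0], [0, 0, 0, -60, 0]]}';python3 shift.py '{"segments": [[0, 0, 0, 0, -0.1], [0, 0, 0, 0, -0.177], [0, 0, 0, 0, -0.177]]}') | grep -E "tool_pos|contact_f|width"
python3 -c "
from h import *
st()"
```

```text
tool_pos: [466.4, 488.0, 180.7]
contact_force: [0.0, -0.4, 0.6]
grip_width: 69.7
tool_pos: [466.3, 488.6, 182.4]
contact_force: [-0.4, -0.9, 4.2]
grip_width: 43.5
tool_pos: [466.1, 488.6, 241.6]
contact_force: [0.4, 0.3, -0.8]
grip_width: 43.6
tool_pos: [466.1, 488.7, 241.4]
contact_force: [-0.3, 0.1, -1.5]
grip_width: 44.0
t 42.58 stand [-242.4  477.5] graspz 82.4 yaw-rel -0.0007 F [-0.3  0.1 -1.5] w 44.0 ff 29.9
```

```bash
(python3 shift.py '{"segments": [[0, 0, -60, 0, 0], [0, 0, -120, 0, 0], [0, -20, -180, 0, 0], [0, -45, -240, 0, 0], [0, -70, -290, 0, 0]]}'; python3 shift.py '{"segments": [[0, -20, -50, 0, 0], [0, -35, -67.5, 20, 0], [0, -35, -67.5, 45.5, 0], [0, -35, -67.5, 45.5, 0]]}'; python3 shift.py '{"segments": [[0, -22, 0, 0, 0], [0, -45, 0, 0, 0], [0, -65, 0, 0, 0], [0, -85, 0, 0, 0], [0, -85, 0, 0, 0]]}';python3 shift.py '{"segments": [[0, 0, 0, 0.7, 0], [0, 0, 0, 1.5, 0], [0, 0, 0, 1.5, 0]]}') | grep -E "tool_pos|contact_f|width"
python3 -c "
from h import *
st()"
```

```text
tool_pos: [519.8, 193.2, 241.9]
contact_force: [1.2, 0.4, -1.2]
grip_width: 44.0
tool_pos: [550.5, 125.2, 195.1]
contact_force: [0.1, 0.5, -1.0]
grip_width: 43.8
tool_pos: [636.0, 121.2, 196.8]
contact_force: [0.8, 0.6, -0.3]
grip_width: 43.6
tool_pos: [635.0, 121.0, 195.0]
contact_force: [0.4, -1.2, -1.0]
grip_width: 43.6
t 44.7 stand [-52.7 120.1] graspz 36.0 yaw-rel 0.0001 F [ 0.4 -1.2 -1. ] w 43.6 ff 30.0
```

```bash
(python3 shift.py '{"segments": [[0, 0, 0, 0.7, 0], [60, 0, 0, 0.7, 0], [65, 0, 0, 0.7, 0], [65, 0, 0, 0.7, 0], [65, 5, 0, -40, 0]]}'; python3 shift.py '{"segments": [[65, 20, 0, -50, 0], [60, 60, -50, -70, 0], [60, 100, -110, -70, 0], [60, 140, -170, -70, -0.02], [60, 180, -230, -70, -0.04]]}'; python3 shift.py '{"segments": [[40, 0, 0, 0, 0], [40, 0, -4, 0, 0], [40, 0, -4, 0, 0]]}') | grep -E "tool_pos"
python3 -c "
from h import *
st()
a=cv2.cvtColor(bot.capture('top')['color'],cv2.COLOR_RGB2BGR)[140:290,270:430]; b=cv2.cvtColor(bot.capture('side')['color'],cv2.COLOR_RGB2BGR)[150:300,240:465]
cv2.imwrite('pics/z.png',np.vstack([cv2.resize(a,(640,600))[:330],cv2.resize(b[:120],(640,270),interpolation=cv2.INTER_CUBIC)]))
"; python3 slab.py
```

```text
tool_pos: [629.5, 120.9, 232.1]
tool_pos: [456.2, -72.9, 305.3]
tool_pos: [458.2, -75.1, 305.0]
t 46.33 stand [-218.   -85.9] graspz 146.0 yaw-rel 0.0412 F [-0.8 -0.1  0.3] w 40.5 ff 0.0
(0, -160) px 375 249 shift (2, -2, 0.78) 14mm= [ 0.4 -3. ]
(0, 160) px 336 183 shift (2, -3, 0.84) 14mm= [ 0.1 -3. ]
(-30, -140) px 364 244 shift (3, -1, 0.62) 14mm= [ 0.3 -3. ]
t 46.48 stand [-218.2  -85.6] graspz 145.7 yaw-rel 0.0417 F [ 0.4  0.4 -0.2] w 40.6 ff 0.0
```

View pics/z.png

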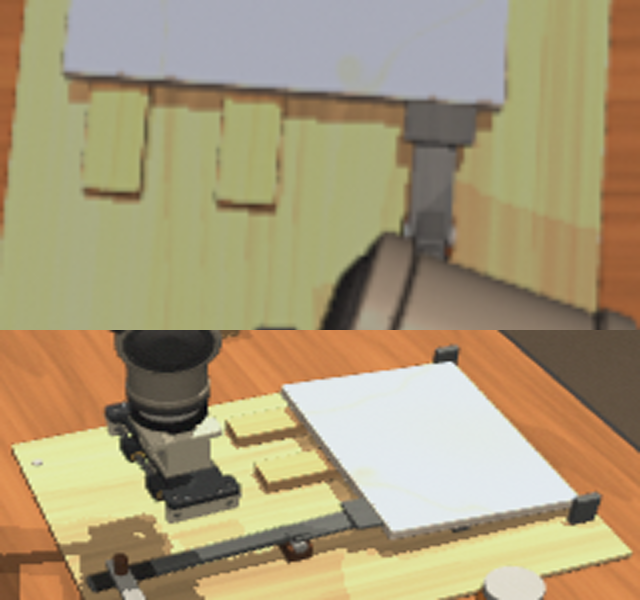

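The last picture shows both blocks straight under the slab's front edge (tops at (115,140) and (248,150)), the bar from the lip to under the keeper at (120,575), and the slab up. Now I take the bar and ease the slab down.

```bash
(python3 shift.py '{"segments": [[40, 21.2, -27.7, 0, 0], [40, 21.2, -27.7, 40, 0], [40, 21.2, -27.7, 75, 0], [40, 21.2, -27.7, 92.5, 0], [40, 21.2, -27.7, 92.5, 0]]}'; python3 shift.py '{"segments": [[0, 0, 0, 0, 0], [0, 0, 0, 0, 0], [0, 0, 0, 0, 0]]}';python3 shift.py '{"segments": [[0, 0, 0, 1.5, 0], [0, 0, 0, 3, 0], [0, 0, 0, 4, 0], [0, 0, 0, 4, 0]]}') | grep -E "tool_pos|contact_f|width"
python3 slab.py
```

```text
tool_pos: [435.7, -102.4, 211.3]
contact_force: [0.3, 1.6, 0.2]
grip_width: 40.1
tool_pos: [436.1, -102.7, 213.2]
contact_force: [0.5, 4.5, 3.6]
grip_width: 21.9
tool_pos: [436.1, -103.2, 209.6]
contact_force: [-0.8, 0.6, 10.2]
grip_width: 22.1
(0, -160) px 375 249 shift (2, -2, 0.76) 14mm= [ 0.4 -3. ]
(0, 160) px 336 183 shift (2, -3, 0.82) 14mm= [ 0.1 -3. ]
(-30, -140) px 364 244 shift (6, 2, 0.61) 14mm= [ 0.3 -3. ]
t 48.02 stand [-238.4 -115.2] graspz 50.6 yaw-rel 0.0397 F [-1.8  0.8 10.1] w 21.9 ff 29.9
```

```bash
(python3 shift.py '{"segments": [[0, 0, 6, 0, 0.04], [0, 0, 12, 0, 0.08], [0, -0.5, 18, 0, 0.12], [0, -1, 24, 0, 0.16], [0, -1.2, 31, 0, 0.2]]}'; python3 shift.py '{"segments": [[0, 0, 0, 0, 0], [0, 0, 0, 0, 0]]}') | grep -E "tool_pos|contact_f|width"
python3 slab.py
(python3 shift.py '{"segments": [[0, 0, 0, -2, 0], [0, 0, 0, -4, 0], [0, 0, 0, -4, 0]]}'; python3 shift.py '{"segments": [[0, 0, 0, -2, 0], [0, 0, 0, -4, 0], [0, 0, 0, -4, 0]]}'; python3 shift.py '{"segments": [[0, 0, 0, -2, 0], [0, 0, 0, -4, 0], [0, 0, 0, -4, 0]]}') | grep -E "tool_pos|contact_f"
python3 slab.py
```

```text
tool_pos: [438.9, -72.8, 209.9]
contact_force: [2.6, -3.9, 8.4]
grip_width: 22.1
tool_pos: [438.9, -72.2, 210.0]
contact_force: [2.8, 3.6, 8.4]
grip_width: 21.8
(0, -160) px 375 249 shift (2, -2, 0.76) 14mm= [ 0.4 -3. ]
(0, 160) px 336 183 shift (2, -3, 0.79) 14mm= [ 0.1 -3. ]
(-30, -140) px 364 244 shift (4, 0, 0.61) 14mm= [ 0.3 -3. ]
t 48.95 stand [-237.4  -84.1] graspz 51.0 yaw-rel -0.1585 F [3.4 2.9 8.4] w 22.0 ff 30.0
tool_pos: [438.6, -72.4, 213.4]
contact_force: [5.4, 0.8, 4.4]
tool_pos: [438.3, -72.4, 217.0]
contact_force: [5.6, -0.5, 4.0]
tool_pos: [438.1, -72.4, 220.8]
contact_force: [5.0, -1.7, 4.6]
(0, -160) px 375 249 shift (1, -2, 0.83) 14mm= [ 0.4 -3. ]
(0, 160) px 336 183 shift (1, -2, 0.85) 14mm= [ 0.1 -3. ]
(-30, -140) px 364 244 shift (3, 1, 0.62) 14mm= [ 0.3 -3. ]
t 50.12 stand [-238.2  -84.3] graspz 61.7 yaw-rel -0.1602 F [ 4.4 -1.4  3.8] w 21.5 ff 30.0
```

```bash
(python3 shift.py '{"segments": [[0, 0, 0, -1.5, 0], [0, 0, 0, -3, 0], [0, 0, 0, -3, 0]]}'; python3 shift.py '{"segments": [[0, 0, 0, -1.5, 0], [0, 0, 0, -3, 0], [0, 0, 0, -3, 0]]}'; python3 shift.py '{"segments": [[0, 0, 0, -1.5, 0], [0, 0, 0, -3, 0], [0, 0, 0, -3, 0]]}'; python3 shift.py '{"segments": [[0, 0, 0, -1.5, 0], [0, 0, 0, -3, 0], [0, 0, 0, -3, 0]]}') | grep -E "tool_pos|contact_f"
python3 slab.py
```

```text
tool_pos: [438.0, -72.3, 223.6]
contact_force: [4.4, -0.6, 3.6]
tool_pos: [438.0, -72.3, 226.6]
contact_force: [5.6, -1.0, 3.8]
tool_pos: [437.0, -71.9, 228.8]
contact_force: [2.7, -0.5, -2.3]
tool_pos: [437.0, -71.8, 232.1]
contact_force: [-0.0, 0.3, -4.7]
(0, -160) px 375 249 shift (1, -1, 0.88) 14mm= [ 0.4 -3. ]
(0, 160) px 336 183 shift (1, -2, 0.88) 14mm= [ 0.1 -3. ]
(-30, -140) px 364 244 shift (2, 0, 0.63) 14mm= [ 0.3 -3. ]
t 51.67 stand [-239.2  -83.8] graspz 73.1 yaw-rel -0.16 F [-0.9 -0.  -4.2] w 22.0 ff 30.0
```

The slab rests on the blocks and the bar is free. I'll regrip the bar near its centre of mass and draw it out.

```bash
(python3 shift.py '{"segments": [[0, 0, 0, 2, 0], [0, 0, 0, 4.5, 0], [0, 0, 0, 4.5, 0], [38, 0, 0, 4.5, 0], [38, 0, 0, 4.5, 0]]}'; python3 shift.py '{"segments": [[38, 0, 0, 0, 0], [38, -17, 0, 0, 0], [38, -34, 0, 0, 0], [38, -50, 0, 0, 0], [38, -50, 0, 0, 0]]}'; python3 shift.py '{"segments": [[0, 0, 0, 0, 0], [0, 0, 0, 0, 0], [0, 0, 0, 0, 0]]}';python3 shift.py '{"segments": [[0, 0, 0, -3, 0], [0, 0, 0, -3, 0]]}') | grep -E "tool_pos|contact_f|width"
python3 slab.py; python3 -c "
from h import *
print(bot.get_obs()['moment'])"
```

```text
tool_pos: [437.8, -72.1, 228.0]
contact_force: [0.4, 0.9, 0.2]
grip_width: 36.1
tool_pos: [487.0, -83.0, 227.8]
contact_force: [-0.6, 0.3, -0.4]
grip_width: 38.1
tool_pos: [485.8, -82.6, 227.8]
contact_force: [-0.1, 0.6, 0.2]
grip_width: 21.8
tool_pos: [486.0, -82.7, 230.7]
contact_force: [-0.8, 1.1, -5.4]
grip_width: 22.0
(0, -160) px 375 249 shift (1, -1, 0.88) 14mm= [ 0.4 -3. ]
(0, 160) px 336 183 shift (1, -1, 0.86) 14mm= [ 0.1 -3. ]
(-30, -140) px 364 244 shift (2, 0, 0.62) 14mm= [ 0.3 -3. ]
t 53.6 stand [-189.8  -91.8] graspz 71.6 yaw-rel -0.1599 F [-0.1  0.4 -4.4] w 21.9 ff 30.0
[0.03060314 0.32545264 0.02227385]
```

```bash
(python3 shift.py '{"segments": [[0, 0, 0, 2, 0], [0, 12, 0, 2, 0], [0, 25, 0, 2, 0], [0, 38, 0, 2, 0], [0, 50, 0, 2, 0]]}'; python3 shift.py '{"segments": [[0, 0, 0, 0, 0], [0, 5, 0, -30, 0], [0, 5, 0, -70, 0], [0, 5, 0, -100, 0], [0, 5, 0, -100, 0]]}') | grep -E "tool_pos|contact_f|width"
python3 slab.py; python3 -c "
from h import *
print(bot.get_obs()['moment'])"
```

```text
tool_pos: [436.7, -71.8, 229.2]
contact_force: [1.0, -0.1, -2.4]
grip_width: 21.4
tool_pos: [433.2, -71.1, 330.6]
contact_force: [0.4, -0.3, -3.5]
grip_width: 21.9
(0, -160) px 375 249 shift (1, -1, 0.88) 14mm= [ 0.4 -3. ]
(0, 160) px 336 183 shift (1, -2, 0.88) 14mm= [ 0.1 -3. ]
(-30, -140) px 364 244 shift (1, 0, 0.85) 14mm= [ 0.3 -3. ]
t 54.9 stand [-243.7  -83.1] graspz 170.0 yaw-rel -0.16 F [ 0.5 -0.3 -3.2] w 21.4 ff 30.0
[0.00850859 0.01507441 0.0718112 ]
```

```bash
(python3 shift.py '{"segments": [[0, 0, -20, 0, -0.07], [0, 0, -40, 0, -0.147], [0, 0, -40, 0, -0.147]]}'; python3 -c "
from h import *
st()") | grep -E "tool_pos|stand"
(python3 shift.py '{"segments": [[0, -5, -50, 0, 0], [0, -10, -100, 0, 0], [0, -16, -150, 0, 0], [0, -22, -200, 0, 0], [0, -28, -245, 0, 0]]}'; python3 shift.py '{"segments": [[0, 0, 0, 0, 0], [0, 0, 0, 0, 0]]}') | grep tool_pos
python3 -c "
from h import *
st()"
```

```text
tool_pos: [423.6, -110.7, 327.2]
t 55.27 stand [-250.5 -123.3] graspz 168.2 yaw-rel -0.0152 F [ 0.   0.2 -2.6] w 21.9 ff 30.0
tool_pos: [434.9, -357.5, 327.2]
tool_pos: [434.8, -355.5, 327.4]
t 56.15 stand [-225.3 -367.1] graspz 168.4 yaw-rel -0.0139 F [-0.   0.9 -3.9] w 21.6 ff 30.0
```

```bash
(python3 shift.py '{"segments": [[0, -6, -20, 0, 0], [0, -11.8, -41, 30, 0], [0, -11.8, -41, 70, 0], [0, -11.8, -41, 110, 0], [0, -11.8, -41, 118, 0]]}'; python3 shift.py '{"segments": [[0, 0, 0, 0, 0], [0, 0, 0, 0, 0]]}') | grep tool_pos
cat > toe.py <<'E'
from h import *
st(); c=bot.capture('side'); i=cv2.cvtColor(c['color'],cv2.COLOR_RGB2BGR); cv2.imwrite('pics/toe.png',i)
def dark(i):
    h=cv2.cvtColor(i,cv2.COLOR_BGR2HSV); return ((h[...,1]<70)&(h[...,2]<140)).astype(np.uint8)
for n,im in(('ref',cv2.imread('pics/side0.png')),('now',i)):
    m=dark(im); m[:300]=0; m[:,:340]=0; m[:,445:]=0; n_,lab,s,_=cv2.connectedComponentsWithStats(m); k=1+s[1:,4].argmax(); v,u=np.where(lab==k)
    print(n,s[k].tolist(),'right cols:',[(int(x),int(v[u==x].min()),int(v[u==x].max())) for x in range(u.max()-6,u.max()+1)])
for X in(-27,):
    for z in(5,11,30,40): print(z,[proj(c,[*(SR@np.array([X,y])+SO),z]).round(1) for y in(-395.5,-425.5)])
E
python3 toe.py
```

```text
tool_pos: [443.3, -395.9, 208.0]
tool_pos: [444.3, -398.2, 212.8]
t 57.02 stand [-213.3 -409.2] graspz 53.8 yaw-rel -0.0126 F [ 0.3  0.7 -3.1] w 21.7 ff 30.0
ref [340, 316, 67, 28, 607] right cols: [(400, 316, 325), (401, 316, 325), (402, 316, 325), (403, 317, 324), (404, 319, 324), (405, 321, 324), (406, 323, 324)]
now [340, 312, 68, 41, 1266] right cols: [(401, 312, 321), (402, 312, 321), (403, 312, 321), (404, 313, 320), (405, 316, 320), (406, 317, 320), (407, 318, 319)]
5 [array([401. , 316.1]), array([406. , 324.8])]
11 [array([401.3, 314.9]), array([406.2, 323.6])]
30 [array([402.1, 311. ]), array([407.1, 319.8])]
40 [array([402.5, 309. ]), array([407.6, 317.8])]
```

```bash
(python3 shift.py '{"segments": [[0, 0, 0, 10, 0], [0, 0, 0, 20, 0], [0, 0, 0, 25, 0], [0, 0, 0, 25, 0]]}'; python3 shift.py '{"segments": [[0, 0, 0, 1, 0], [0, 0, 0, 1, 0]]}'; python3 shift.py '{"segments": [[0, 0, 0, 1, 0], [0, 0, 0, 1, 0]]}'; python3 shift.py '{"segments": [[0, 0, 0, 1, 0], [0, 0, 0, 1, 0]]}'; python3 shift.py '{"segments": [[0, 0, 0, 1, 0], [0, 0, 0, 1, 0]]}') | grep -E "tool_pos|contact_f"
python3 toe.py | head -3
```

```text
tool_pos: [443.5, -398.1, 185.3]
contact_force: [-1.4, -0.7, -2.0]
tool_pos: [443.7, -398.1, 185.0]
contact_force: [-0.9, 0.0, -1.7]
tool_pos: [443.7, -398.1, 184.3]
contact_force: [-1.2, 2.1, 1.3]
tool_pos: [443.7, -398.1, 184.3]
contact_force: [-3.7, 3.0, 10.6]
tool_pos: [443.7, -398.1, 184.2]
contact_force: [-6.7, 5.2, 17.9]
t 58.58 stand [-214.  -409.1] graspz 25.2 yaw-rel -0.0128 F [-6.7  5.2 17.9] w 21.4 ff 39.2
ref [340, 316, 67, 28, 607] right cols: [(400, 316, 325), (401, 316, 325), (402, 316, 325), (403, 317, 324), (404, 319, 324), (405, 321, 324), (406, 323, 324)]
now [340, 316, 67, 43, 1234] right cols: [(400, 316, 325), (401, 316, 325), (402, 316, 325), (403, 318, 324), (404, 319, 324), (405, 322, 324), (406, 323, 323)]
```

```bash
(python3 shift.py '{"segments": [[0, 0, 0, -2, 0], [45, 0, 0, -2, 0], [45, 0, 0, -2, 0], [45, 0, 0, -2, 0]]}'; python3 shift.py '{"segments": [[45, 0, 0, 0, 0], [45, 0, 0, -30, 0], [45, 0, 0, -80, 0], [45, 0, 0, -140, 0], [45, 0, 0, -180, 0]]}'; python3 shift.py '{"segments": [[45, 40, 60, 0, 0], [45, 60, 120, 0, 0], [45, 60, 150, 0, 0], [45, 60, 150, 0, 0]]}' ) | grep -E "tool_pos|contact_f|width"
python3 slab.py
python3 - <<'E'
from h import *
c=bot.capture('side'); i=cv2.cvtColor(c['color'],cv2.COLOR_RGB2BGR); r=cv2.imread('pics/side0.png'); z=cv2.imread('pics/z.png')
d=cv2.absdiff(i,r).max(2)>30
print("tray region diff",d[295:375,280:425].mean().round(3),"carton/tape",d[120:160,270:330].mean().round(3),"jar",d[255:295,400:435].mean().round(3))
t=cv2.cvtColor(bot.capture('top')['color'],cv2.COLOR_RGB2BGR); rt=cv2.imread('pics/top0.png'); cv2.imwrite('pics/tf.png',t)
dt=cv2.absdiff(t,rt).max(2)>30; print("tray top",dt[178:306,452:500].mean().round(3))
a=cv2.resize(t[140:290,270:430],(640,600))[60:220,60:300]; print("blocks vs z.png",(cv2.absdiff(a,z[60:220,60:300]).max(2)>30).mean().round(3))
E
```

```text
tool_pos: [443.9, -398.7, 184.3]
contact_force: [0.6, -3.4, 4.7]
grip_width: 43.6
tool_pos: [443.7, -397.5, 365.8]
contact_force: [0.7, -0.4, -0.3]
grip_width: 44.9
tool_pos: [393.8, -241.6, 363.5]
contact_force: [0.6, -0.6, 0.3]
grip_width: 45.2
(0, -160) px 375 249 shift (1, -1, 0.88) 14mm= [ 0.4 -3. ]
(0, 160) px 336 183 shift (1, -2, 0.88) 14mm= [ 0.1 -3. ]
(-30, -140) px 364 244 shift (2, 0, 0.87) 14mm= [ 0.3 -3. ]
t 60.3 stand [-272.2 -257.3] graspz 204.6 yaw-rel -0.0109 F [-0.3  0.4  0. ] w 45.2 ff 0.0
tray region diff 0.089 carton/tape 0.39 jar 0.0
tray top 0.412
blocks vs z.png 0.148
```

```bash
(python3 shift.py '{"segments": [[45, 0, 60, -40, 0], [45, 0, 120, -40, 0], [45, 0, 180, -40, 0], [45, 0, 240, -40, 0], [45, 0, 300, -40, 0]]}'; python3 shift.py '{"segments": [[45, 0, 60, 0, 0], [45, 0, 120, 0, 0], [45, 0, 180, 0, 0], [45, 0, 240, 0, 0], [45, 0, 300, 0, 0]]}'; python3 shift.py '{"segments": [[90, 60, 25, 0, 0], [90, 120, 50, 0, 0], [90, 180, 75, 0, 0], [90, 230, 100, 0, 0], [90, 230, 100, 0, 0]]}' ) | grep -E "tool_pos|contact_f"
cat > fin.py <<'E'
from h import *
st()
for n,regs in(('side',dict(tray=(282,302,140,72),cartontape=(270,125,60,35),jar=(402,255,32,40))),('top',dict(tray=(454,178,44,128),carton=(190,143,33,33),tape=(158,163,34,34),jar=(434,134,32,36),keeper=(370,238,50,48)))):
    c=bot.capture(n); i=cv2.cvtColor(c['color'],cv2.COLOR_RGB2BGR); cv2.imwrite(f'pics/{n}F.png',i); r=cv2.imread(f'pics/{n}0.png')
    for k,(x,y,w,h) in regs.items():
        T=r[y:y+h,x:x+w]; S=i[y-8:y+h+8,x-8:x+w+8]; m=cv2.matchTemplate(S,T,cv2.TM_CCOEFF_NORMED); _,a,_,p=cv2.minMaxLoc(m)
        print(n,k,'shift',p[0]-8,p[1]-8,'corr',round(a,3),'diff',round(float((cv2.absdiff(i,r).max(2)>30)[y:y+h,x:x+w].mean()),3))
t=cv2.imread('pics/topF.png').astype(int); r=cv2.imread('pics/top0.png').astype(int)
# rows: block outer ends along columns at each block's stand y
for y in(20,120):
    for dy in(-14,0,14):
        g=[]
        for x in range(-110,0,2):
            u,v=proj(c,[*(SR@np.array([x,y+dy])+SO),36]).round().astype(int); g.append(t[v,u].sum()//3)
        print(y+dy,g)
E
python3 fin.py
```

```text
tool_pos: [416.1, 56.1, 403.8]
contact_force: [1.2, -0.4, 0.4]
tool_pos: [437.6, 355.9, 403.2]
contact_force: [0.8, -1.0, 0.6]
tool_pos: [211.8, 471.9, 403.4]
contact_force: [0.9, 0.3, -0.1]
t 62.27 stand [-495.3  446.1] graspz 244.4 yaw-rel -0.0083 F [ 0.9  0.3 -0.1] w 88.6 ff 0.0
side tray shift 0 0 corr 0.991 diff 0.008
side cartontape shift 0 0 corr 0.986 diff 0.018
side jar shift 0 0 corr 1.0 diff 0.0
top tray shift 0 0 corr 0.99 diff 0.013
top carton shift 0 0 corr 0.999 diff 0.0
top tape shift 0 0 corr 1.0 diff 0.0
top jar shift 0 0 corr 1.0 diff 0.0
top keeper shift 0 0 corr 0.391 diff 0.306
6 [np.int64(149), np.int64(149), np.int64(149), np.int64(148), np.int64(148), np.int64(148), np.int64(148), np.int64(148), np.int64(148), np.int64(149), np.int64(150), np.int64(150), np.int64(153), np.int64(122), np.int64(122), np.int64(75), np.int64(60), np.int64(60), np.int64(136), np.int64(149), np.int64(149), np.int64(146), np.int64(146), np.int64(146), np.int64(145), np.int64(146), np.int64(146), np.int64(146), np.int64(146), np.int64(147), np.int64(147), np.int64(147), np.int64(147)
[... 3773 characters left out ...]
nt64(152), np.int64(152), np.int64(152), np.int64(152), np.int64(152), np.int64(153), np.int64(152), np.int64(152), np.int64(152), np.int64(152), np.int64(152), np.int64(153), np.int64(152), np.int64(152), np.int64(151), np.int64(153), np.int64(153), np.int64(153), np.int64(153), np.int64(153), np.int64(153), np.int64(153), np.int64(153), np.int64(152), np.int64(152), np.int64(152), np.int64(153), np.int64(153), np.int64(153), np.int64(153), np.int64(153), np.int64(153), np.int64(152), np.int64(153), np.int64(153), np.int64(153), np.int64(153), np.int64(153), np.int64(153), np.int64(153), np.int64(154), np.int64(155), np.int64(155), np.int64(128), np.int64(108), np.int64(108), np.int64(109)]
```

Block 1 is in place, but the block put at y=120 has been knocked aside. I'll locate it from the image difference.

Run:
```python
from h import *
t=cv2.imread('pics/topF.png'); r=cv2.imread('pics/top0.png')
d=(cv2.cvtColor(t,cv2.COLOR_BGR2GRAY).astype(int)-cv2.cvtColor(r,cv2.COLOR_BGR2GRAY))
for v in range(156,215,1): print(v,''.join('#' if x<-22 else '-' if x<-6 else '+' if x>6 else '.' for x in d[v,268:348]))
```

```text
156 .................#..............................................................
157 .................#..............................................................
158 ...................--...........................................................
159 ..................####-----------...............................................
160 ..................-################-------#----.................................
161 ..................++++++++.-####################------###---....................
162 ...................+++++++++++++++++++..-####################------------.......
163 .............................++++++++++++++++++++++---####################------
164 ...................--...............-++++++++++++++.++++++++++++.-##############
165 ...................-#................++++++++++++++##..++-+++++++++++++++++++.--
166 .....................................++++++++++++++##....#+++++++++++++++.++++++
167 ....................................-..............##....-+++++++++++++++-......
168 ....................................-..............#-....#.....+++++++++-#-.
[... 3214 characters left out ...]
....................
207 ................................................................................
208 ................................................................................
209 ................................................................................
210 ................................................................................
211 ................................................................................
212 ................................................................................
213 ................................................................................
214 ................................................................................
```

Run:
```python
from h import *
c=load('top')
for n,L,R,e in(('b1',((325.2,168),(323,190)),((340.5,170),(339,190)),((324,189.2),(339,191.2))),('b2',((303.7,168),(301,192)),((318.7,168),(316,193)),((301.5,192.8),(316,195)))):
    for q in(L,R):
        a,b=[ts(unp(c,*p,36)) for p in q]; d=a-b; print(n,'edge',a.round(1),b.round(1),'ang',round(np.arctan2(d[1],d[0]),3))
    print('  end corners',[ts(unp(c,*p,36)).round(1) for p in e])
```

```text
b1 edge [-10.5  42.6] [-76.8  43.9] ang -0.019
b1 edge [-13.1  -2.8] [-73.2  -2.8] ang -0.001
  end corners [array([-74.2,  41.1]), array([-76.7,  -3. ])]
b2 edge [-15.3 105.9] [-87.7 107.6] ang -0.023
b2 edge [-12.   61.7] [-87.2  63.6] ang -0.024
  end corners [array([-89.9, 105.9]), array([-93.1,  63.1])]
```

The second block was knocked to y≈85 and drawn out, with its inner end only about 29 mm under. It is still square and practically unloaded, since the slab rests on block 1. I'll push it back in from its outer end with closed fingers.

```bash
(python3 shift.py '{"segments": [[0, -60, -60, 0, 0], [0, -120, -120, 0, 0], [0, -170, -170, 0, 0], [0, -220, -220, 0, 0], [0, -270, -265, 0, -0.008]]}'; python3 shift.py '{"segments": [[0, -45, -45, 0, 0], [0, -90, -90, 0, 0], [0, -95, -96, 50, 0], [0, -95, -96, 100, 0], [0, -95, -96, 150, 0]]}') | grep -E "tool_pos|contact_f|width"
python3 -c "
from h import *
st()"
```

```text
tool_pos: [422.8, 231.7, 403.8]
contact_force: [-0.1, 0.4, -0.2]
grip_width: 44.2
tool_pos: [510.2, 130.8, 252.2]
contact_force: [1.2, -0.5, 0.2]
grip_width: 0.5
t 63.62 stand [-177.9  122.7] graspz 93.2 yaw-rel -0.0093 F [ 1.2 -0.5  0.2] w 0.5 ff 0.0
```

```bash
(python3 shift.py '{"segments": [[0, -20, -20, 20, 0], [0, -44, -38, 40, -0.009], [0, -44, -38, 57, -0.009], [0, -44, -38, 57, -0.009]]}'; python3 -c "
from h import *
st()";  python3 shift.py '{"segments": [[0, -8, 0, 0, 0], [0, -16, 0, 0, 0], [0, -20, 0, 0, 0], [0, -20, 0, 0, 0]]}'; python3 shift.py '{"segments": [[0, -4, 0, 0, 0], [0, -4, 0, 0, 0]]}';python3 shift.py '{"segments": [[0, -4, 0, 0, 0], [0, -4, 0, 0, 0]]}') | grep -E "tool_pos|contact_f|stand"
python3 -c "
from h import *
st()"
```

```text
tool_pos: [550.1, 91.7, 195.2]
contact_force: [0.1, -0.6, 0.5]
t 64.12 stand [-135.8   85.9] graspz 36.2 yaw-rel 0.0015 F [ 0.1 -0.6  0.5] w 0.4 ff 0.0
tool_pos: [570.9, 92.1, 197.2]
contact_force: [-0.0, 1.0, -0.4]
tool_pos: [574.8, 91.7, 196.9]
contact_force: [-0.3, 0.3, 0.5]
tool_pos: [578.9, 91.5, 196.9]
contact_force: [-0.2, 0.3, -0.7]
t 65.12 stand [-107.    87.4] graspz 37.9 yaw-rel 0.004 F [-0.2  0.3 -0.7] w 0.4 ff 0.0
```

```bash
(python3 shift.py '{"segments": [[0, -3, -1, 1, 0], [0, -3, -1, 1, 0]]}'; python3 shift.py '{"segments": [[0, -3, 0, 0, 0], [0, -3, 0, 0, 0]]}'; python3 shift.py '{"segments": [[0, -3, 0, 0, 0], [0, -3, 0, 0, 0]]}';python3 shift.py '{"segments": [[0, -3, 0, 0, 0], [0, -3, 0, 0, 0]]}';python3 shift.py '{"segments": [[0, -3, 0, 0, 0], [0, -3, 0, 0, 0]]}') | grep -E "tool_pos|contact_f|stand"
python3 -c "
from h import *
st()"
cat > map.py <<'E'
from h import *
t=cv2.cvtColor(bot.capture('top')['color'],cv2.COLOR_RGB2BGR); r=cv2.imread('pics/top0.png')
d=(cv2.cvtColor(t,cv2.COLOR_BGR2GRAY).astype(int)-cv2.cvtColor(r,cv2.COLOR_BGR2GRAY))
for v in range(162,200,1): print(v,''.join('#' if x<-22 else '-' if x<-6 else '+' if x>6 else '.' for x in d[v,290:346]))
E
python3 map.py
```

```text
tool_pos: [581.7, 90.2, 195.8]
contact_force: [0.2, -0.9, -0.4]
tool_pos: [584.7, 90.2, 195.9]
contact_force: [0.5, 0.1, 0.6]
tool_pos: [587.8, 90.0, 195.9]
contact_force: [0.4, -0.2, -0.4]
tool_pos: [590.8, 89.9, 195.9]
contact_force: [-0.4, 0.3, -0.2]
tool_pos: [593.8, 89.7, 195.9]
contact_force: [-0.1, 1.1, 0.6]
t 66.38 stand [-92.   86.4] graspz 36.9 yaw-rel 0.0039 F [-0.1  1.1  0.6] w 0.6 ff 0.0
162 +++++++++++++++++++++.......--###------######----.....++
163 +++++++++++++++++++++++++++++++##++....###############--
164 +++++++++++++++++++++++++++++++-++++++++.-##############
165 ++++++++++++++++++++++++++++++##.+++++++#####++++++++++-
166 .........+++++++++++++++++++++##.++++++-#####+++++..++++
167 .....................+++......##-++++++######++++++-----
168 .....................+++......###-.....######+++++-#----
169 .....................+++.....+###......######-....##----
170 ......................+.......###-.....######.....--....
171 -------.---------.---.....---.###-----.######.....#-...-
172 ---------------------..-------###------######.....#-....
173 ---------------------
[... 921 characters left out ...]
##########################-..
189 ####################################################-..-
190 ####################################################-..-
191 ####################################################-.--
192 ####################################################....
193 ####################################################-.-.
194 ####################################################-.--
195 ####################################################-.--
196 ####################################################-...
197 ####################################################-.-.
198 ####################################################-.-.
199 ####################################################....
```

```bash
(python3 shift.py '{"segments": [[0, -3, -1, 0, 0], [0, -3, -1, 0, 0]]}'; python3 shift.py '{"segments": [[0, -3, 0, 0, 0], [0, -3, 0, 0, 0]]}') | grep -E "tool_pos|contact_f|stand"
python3 -c "
from h import *
st()"; (python3 shift.py '{"segments": [[0, 20, 0, 0, 0], [0, 20, 0, -40, 0], [0, 60, 50, -80, 0], [0, 110, 100, -110, 0], [0, 160, 150, -110, 0]]}';python3 shift.py '{"segments": [[0, 50, 50, 0, 0], [0, 100, 100, 0, 0], [0, 100, 150, 0, 0], [0, 100, 200, 0, 0]]}') | grep tool_pos; python3 map.py
```

```text
tool_pos: [596.5, 88.5, 195.8]
contact_force: [-1.7, -0.2, -0.4]
tool_pos: [598.1, 88.6, 195.8]
contact_force: [-8.2, -0.2, 6.0]
t 66.92 stand [-87.7  85.6] graspz 36.8 yaw-rel 0.0043 F [-8.2 -0.2  6. ] w 0.6 ff 4.5
tool_pos: [469.5, 222.9, 304.1]
tool_pos: [379.5, 429.1, 302.7]
162 ++++++++++++++++...####################---------....++++
163 .......++++++++++++++++++++++.--####################----
164 ..............+++++++++++++++++++++++++++++--###########
165 ..............+++++++++++++++-#..++-+++++++++++++++++++.
166 ........+....-++++++++++++++.##....-+++++++++++++++.++++
167 .+.+..+....++#........++....##-.+...+++++++++++++++-....
168 .+.+.....+.++#.......+++...+#-++.++-.....+++++++++-#....
169 ....+.++...++-.......++++..+#-+++++#......+.+..+++##.+..
170 .+++.+...++++-.+++...++++..+#-.+.++#.+...++.++++++-.++.+
171 +.+...++++.++#.......+++...+#-+++.+#.+....+.++++++#.+...
172 .+.+.....+..+-..+....+++...+#-+++++-.+....+++++.++#.+.+.
173 +.+.++.+.+..+-.......++++..+#-+++++-.....++++++.++#.+.+.
174 +..+..+.+..++-.......++++..+#-+++++...+..+++++..++....+.
175 +..+........+...+...+++
[... 797 characters left out ...]
#-.+.+#.+++++++++++.+....+..+
189 ...+....++.+#####----..----#..+.+#-....+++++++++--.+...+
190 +.+..+.+.+++################.++.+-#####---...--.#-.+....
191 ++.........++----##########.++.+++###############-......
192 ..++.+...++..++++++++++-###.+++.++-##############.+++.+.
193 ...+.++.++...++++.+++.++++++.+.+..++++++++-######.++...+
194 .+....++..+.+..+..+.....+++++.+++..+++++++++++++++..+...
195 +.....+..+.+...++....++....+..+.+.+.++.++.++++.+...+..+.
196 .+.++.....+++.+.+...+...+.+........+..+..++..+++..+....+
197 ..++..+.+.+++.++.+.....+++...+++++.+.....+.+.+......++..
198 ++.+.+.+..+.+....+.++..+....+..+.+..+.++....++.......+..
199 ..+.+++..+.++++...+..+.....+.+.....+..+.+.....+.++.+..+.
```

Block 2 now lines up with block 1: its outer end is at rows 189–191 against 190–192, its sides are parallel, and it seated with an 8 N contact against the slab. One last check, then I hand in.

```bash
python3 shift.py '{"segments": [[60, 0, 0, -60, 0], [60, 0, 0, -60, 0]]}' | grep tool_pos; python3 fin.py | grep -E "shift|stand"; python3 slab.py; python3 -c "
from plant import bot
print(bot.close_job())"
```

```text
tool_pos: [381.3, 427.9, 366.5]
t 68.35 stand [-323.5  412. ] graspz 207.5 yaw-rel 0.0048 F [ 0.  -0.3 -0.2] w 16.0 ff 0.0
side tray shift 0 0 corr 0.991 diff 0.009
side cartontape shift 0 0 corr 0.986 diff 0.018
side jar shift 0 0 corr 1.0 diff 0.0
top tray shift 0 0 corr 0.99 diff 0.014
top carton shift 0 0 corr 1.0 diff 0.0
top tape shift 0 0 corr 1.0 diff 0.0
top jar shift 0 0 corr 1.0 diff 0.0
top keeper shift 0 0 corr 0.392 diff 0.316
(0, -160) px 375 249 shift (1, -1, 0.88) 14mm= [ 0.4 -3. ]
(0, 160) px 336 183 shift (1, -2, 0.88) 14mm= [ 0.1 -3. ]
(-30, -140) px 364 244 shift (2, 0, 0.87) 14mm= [ 0.3 -3. ]
t 68.5 stand [-324.2  410.5] graspz 202.5 yaw-rel 0.0038 F [-0.5  0.9 -0.2] w 27.8 ff 0.0
the job is handed in; nothing more can be done
None
```

The job is handed in at about 68 s, with no verdict shown: by camera measurement the slab rests on the two blocks that were there (each about 44 mm under its edge), the bar lies back in its tray, the bystanders are unmoved, and one block knocked aside during the run was pushed back in by its outer end after the slab was already down.

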